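Probe the runner blocks and sort out the through-drilled ones

TASK

Take the brass pin vise from the rack and probe the three drilled blocks on the steel plate one after another, starting at the end with the round post, sliding the pin down each bore until it either meets a bottom or is clearly deeper than any blind bore (at least 40 mm down), and pausing there for a moment. Put the pin vise back upright in the rack hole it came from and stand every block with a through bore upright in the aluminium tray, leaving the blind ones standing where they are. Leave the spare block on the small pad alone, and do not disturb the files, stone, bottle or brush.

Things in the scene. Friction and masses are not known exactly. Their poses are not given: they have to be found in the camera images.
- probe_mid (a point): knurled brass pin vise, the probe: a brass cylinder of diameter 22 and length 80 with a steel pin of diameter 7 and length 65 sticking out below, 0.16 kg. It hangs upright in one hole of the rack, its flat lower shoulder on the rack's top. This point is on its axis, at the middle of the brass cylinder (40 above the shoulder, 105 above the tip of the pin); z is up along the axis
- pin_tip (a point): the free lower end of the vise's pin, on its axis
- rack: fixed welded steel rack, 226 (its x) x 90 (its y) at the foot, top plate 70 wide with its top face 75 above the bench. Four square holes 11 wide in a row along its x at -78, -26, 26 and 78 from its middle; one holds the pin vise, the other three hold files. Origin in the middle of its underside, z up
- plate: fixed flat dark steel plate, 140 (its x) x 350 (its y) x 12 thick, on which three drilled blocks stand in a row along its y, at about y = +80, -20 and -120. A round post of diameter 16, 30 tall, stands at its first end, y = +158. Origin in the middle of its underside, z up
- tray: fixed open aluminium tray, outside 210 (its x) x 150 (its y) x 28 tall, walls and floor 4 thick. Origin in the middle of its underside, z up
- pad: fixed small steel pad, 110 x 110 x 12 at the back of the bench, on which a fourth block stands: that one is not part of the job and stays there. Origin in the middle of its underside
- mid_a (a point): steel runner block, 70 (its x) x 30 (its y) x 50 tall, about 0.7 kg, standing on the plate or (one of the four, a different one each time) on the pad; this point is its centre, z up. All four look alike: a shallow dark line along the top leads from the bore to the far end. The bore either goes right through (50) or is blind, with a flat bottom 30 below the top; there is no telling from outside
- bore_a (a point): centre of the mouth of that block's upright bore, in its top face, 14 from the block's centre along its +x; bore diameter 15, rim bevelled by 1
- mid_b (a point): steel runner block, 70 (its x) x 30 (its y) x 50 tall, about 0.7 kg, standing on the plate or (one of the four, a different one each time) on the pad; this point is its centre, z up. All four look alike: a shallow dark line along the top leads from the bore to the far end. The bore either goes right through (50) or is blind, with a flat bottom 30 below the top; there is no telling from outside
- bore_b (a point): centre of the mouth of that block's upright bore, in its top face, 14 from the block's centre along its +x; bore diameter 15, rim bevelled by 1
- mid_c (a point): steel runner block, 70 (its x) x 30 (its y) x 50 tall, about 0.7 kg, standing on the plate or (one of the four, a different one each time) on the pad; this point is its centre, z up. All four look alike: a shallow dark line along the top leads from the bore to the far end. The bore either goes right through (50) or is blind, with a flat bottom 30 below the top; there is no telling from outside
- bore_c (a point): centre of the mouth of that block's upright bore, in its top face, 14 from the block's centre along its +x; bore diameter 15, rim bevelled by 1
- mid_d (a point): steel runner block, 70 (its x) x 30 (its y) x 50 tall, about 0.7 kg, standing on the plate or (one of the four, a different one each time) on the pad; this point is its centre, z up. All four look alike: a shallow dark line along the top leads from the bore to the far end. The bore either goes right through (50) or is blind, with a flat bottom 30 below the top; there is no telling from outside
- bore_d (a point): centre of the mouth of that block's upright bore, in its top face, 14 from the block's centre along its +x; bore diameter 15, rim bevelled by 1
- file_1: bystander: diamond file hanging upright in the rack, blue plastic grip 68 tall and at most 23 thick, blade 60 long below; origin where the grip meets the rack's top
- file_2: bystander: diamond file hanging upright in the rack, blue plastic grip 68 tall and at most 23 thick, blade 60 long below; origin where the grip meets the rack's top
- file_3: bystander: diamond file hanging upright in the rack, blue plastic grip 68 tall and at most 23 thick, blade 60 long below; origin where the grip meets the rack's top
- stone: bystander: the reddish India oil stone, a plain bar 50 x 150 x 25; origin at its underside
- bottle: bystander: a closed bottle, diameter 64, height 170; origin at its underside
- brush: bystander: a brush, 170 long, lying flat

How it is judged:
On the way, in this order (a step that is already met when the one before it is completed fails the run):
1. block nearest the post probed: pin down its bore, to more than 24 mm if it is blind (the bottom is at 30) or more than 40 mm if it goes through (((z of pin_tip in the frame of bore_a between -0.06 and -0.04 m and horizontal distance between pin_tip and bore_a below 0.007 m and y of mid_a in the frame of plate between 0.03 and 0.14 m) or (z of pin_tip in the frame of bore_b between -0.06 and -0.04 m and horizontal distance between pin_tip and bore_b below 0.007 m and y of mid_b in the frame of plate between 0.03 and 0.14 m) or (z of pin_tip in the frame of bore_c between -0.06 and -0.024 m and horizontal distance between pin_tip and bore_c below 0.007 m and y of mid_c in the frame of plate between 0.03 and 0.14 m) or (z of pin_tip in the frame of bore_d between -0.06 and -0.024 m and horizontal distance between pin_tip and bore_d below 0.007 m and y of mid_d in the frame of plate between 0.03 and 0.14 m))), for 0.2 s.
2. middle block probed: pin down its bore, to more than 24 mm if it is blind (the bottom is at 30) or more than 40 mm if it goes through (((z of pin_tip in the frame of bore_a between -0.06 and -0.04 m and horizontal distance between pin_tip and bore_a below 0.007 m and y of mid_a in the frame of plate between -0.07 and 0.03 m) or (z of pin_tip in the frame of bore_b between -0.06 and -0.04 m and horizontal distance between pin_tip and bore_b below 0.007 m and y of mid_b in the frame of plate between -0.07 and 0.03 m) or (z of pin_tip in the frame of bore_c between -0.06 and -0.024 m and horizontal distance between pin_tip and bore_c below 0.007 m and y of mid_c in the frame of plate between -0.07 and 0.03 m) or (z of pin_tip in the frame of bore_d between -0.06 and -0.024 m and horizontal distance between pin_tip and bore_d below 0.007 m and y of mid_d in the frame of plate between -0.07 and 0.03 m))), for 0.2 s.
3. last block probed: pin down its bore, to more than 24 mm if it is blind (the bottom is at 30) or more than 40 mm if it goes through (((z of pin_tip in the frame of bore_a between -0.06 and -0.04 m and horizontal distance between pin_tip and bore_a below 0.007 m and y of mid_a in the frame of plate between -0.17 and -0.07 m) or (z of pin_tip in the frame of bore_b between -0.06 and -0.04 m and horizontal distance between pin_tip and bore_b below 0.007 m and y of mid_b in the frame of plate between -0.17 and -0.07 m) or (z of pin_tip in the frame of bore_c between -0.06 and -0.024 m and horizontal distance between pin_tip and bore_c below 0.007 m and y of mid_c in the frame of plate between -0.17 and -0.07 m) or (z of pin_tip in the frame of bore_d between -0.06 and -0.024 m and horizontal distance between pin_tip and bore_d below 0.007 m and y of mid_d in the frame of plate between -0.17 and -0.07 m))), for 0.2 s.
At the end, for the whole second after the job is handed in: Through-bored blocks from the plate stand upright (0.12 rad) on the tray floor; blind ones upright on the plate within 20 mm of their start; the spare block on its pad; the pin vise upright (0.1 rad) in its own rack hole, within 10 mm of its start (((x of mid_a in the frame of tray between -0.095 and 0.095 m and y of mid_a in the frame of tray between -0.065 and 0.065 m and z of mid_a in the frame of tray below 0.036 m) or (x of mid_a in the frame of pad between -0.02 and 0.02 m and y of mid_a in the frame of pad between -0.02 and 0.02 m and z of mid_a in the frame of pad below 0.042 m)) and angle between each of mid_a, mid_b, mid_c, mid_d's own z axis and vertical below 0.12 rad and ((x of mid_b in the frame of tray between -0.095 and 0.095 m and y of mid_b in the frame of tray between -0.065 and 0.065 m and z of mid_b in the frame of tray below 0.036 m) or (x of mid_b in the frame of pad between -0.02 and 0.02 m and y of mid_b in the frame of pad between -0.02 and 0.02 m and z of mid_b in the frame of pad below 0.042 m)) and ((x of mid_c in the frame of plate between -0.07 and 0.07 m and y of mid_c in the frame of plate between -0.15 and 0.15 m and z of mid_c in the frame of plate below 0.042 m and distance of mid_c from where it was at the start of the episode below 0.02 m) or (x of mid_c in the frame of pad between -0.02 and 0.02 m and y of mid_c in the frame of pad between -0.02 and 0.02 m and z of mid_c in the frame of pad below 0.042 m)) and ((x of mid_d in the frame of plate between -0.07 and 0.07 m and y of mid_d in the frame of plate between -0.15 and 0.15 m and z of mid_d in the frame of plate below 0.042 m and distance of mid_d from where it was at the start of the episode below 0.02 m) or (x of mid_d in the frame of pad between -0.02 and 0.02 m and y of mid_d in the frame of pad between -0.02 and 0.02 m and z of mid_d in the frame of pad below 0.042 m)) and ((x of mid_a in the frame of pad between -0.02 and 0.02 m and y of mid_a in the frame of pad between -0.02 and 0.02 m and z of mid_a in the frame of pad below 0.042 m) or (x of mid_b in the frame of pad between -0.02 and 0.02 m and y of mid_b in the frame of pad between -0.02 and 0.02 m and z of mid_b in the frame of pad below 0.042 m) or (x of mid_c in the frame of pad between -0.02 and 0.02 m and y of mid_c in the frame of pad between -0.02 and 0.02 m and z of mid_c in the frame of pad below 0.042 m) or (x of mid_d in the frame of pad between -0.02 and 0.02 m and y of mid_d in the frame of pad between -0.02 and 0.02 m and z of mid_d in the frame of pad below 0.042 m)) and distance of probe_mid from where it was at the start of the episode below 0.01 m and angle between probe_mid's own z axis and vertical below 0.1 rad); the robot touches nothing.
It fails at once if a bystander on the bench is pushed more than 30 mm (distance of any of stone, bottle, brush from where it was at the start of the episode above 0.03 m).
It fails at once if a file is pushed or lifted more than 20 mm (distance of any of file_1, file_2, file_3 from where it was at the start of the episode above 0.02 m).
It fails at once if a block is tipped over (angle between any of mid_a, mid_b, mid_c, mid_d's own z axis and vertical above 0.7 rad).
It also fails if it takes over 72 s, if anything falls off the work surface, if the arm or the gripper's body presses on something with over 40 N, if the wrist force passes 120 N, or if a joint passes its speed limit or range.

ROBOT

A 6-joint arm with a two-finger parallel gripper is mounted at the origin on the work surface. World frame = base frame: x ahead of the robot, y to its left, z up, the work surface at z = 0. Lengths are in m, angles in rad, forces in N, time in s.
With the tool pointing down it reaches from about 0.375 to 0.975 m from the base axis. Payload 3.8 kg.
Tool frame: the origin (TCP) lies between the finger pads; the fingertips stand 22 mm ahead of it and the grasp point (between the pads) lies 3 mm ahead of it (bot.finger_overhang is the distance from the TCP to the fingertips, in m); x points along the fingers, y is the direction in which the jaws open and shut, and the axes are right-handed (so a half turn about x gives the same grasp; the last joint's range is limited). The gripper opens to 85 mm and grips with 20 to 120 N. Pads are 22 mm wide; open, the fingers measure 114 mm over their backs; the gripper's body (76 mm by 85 mm) begins 54 mm behind the grasp point. The pads swing forward as they close: fully open they stand 13 mm farther back than shut.
Start: joints at [-1.224, 0.264, 1.604, -0, 1.274, -0.037], TCP at [0.253, -0.626, 0.253] pointing down, gripper open.
Joint ranges: [-2.63, 2.63], [-0.94, 2.18], [0.31, 2.57], [-1.31, 4.45], [0, 2.66], [-2.55, 2.55]. Speed limits (rad/s): [2.57, 2.57, 3.14, 3.14, 3.14, 3.14].

INTERFACE

Orientations are given as a rotation vector (axis times angle).
In Python, from workcell import bot gives the robot as it stands. The module is installed in compiled form; this text tells all that it offers.
- The arm moves only by the tool arm_command, never from a script. Its argument "series" is a list that holds one entry, the list of rows, each a list of 7 numbers: the turn, a rotation vector about the tool's x, y, z in rad, then the shift along the tool's x, y, z in cm, then the opening, from 0 (shut) to 1 (fully open). In form: [[[rx, ry, rz, x, y, z, grip], ...]]. A call has 1 to 10 rows; each row shifts and turns the pose as measured when the row begins, along the tool's axes as they then stand; what a row does not reach is not made up. A row lasts 1/10 s, in which the tool goes at most 50 mm and 8.59 degrees, less where a joint would pass 70% of its speed; a pose out of reach is approached as far as the arm can. A call is refused whole if a number of a shift passes 5 or a number of a turn 0.15, either way. A call with a gripper value outside its range is refused whole. The fingers move at their own pace and stop on an object; "newtons" is the grip in N (left out, the last holds). Time passes only in rows, so rows that do not move let the fingers close. It gives the time, the measured TCP pose, the force and the opening at its end, in the units of the state.
- bot.read_state(): the state, without advancing time (a new reading comes with each control period).
- bot.read_camera(name): name is "side" or "top"; returns (picture, depth): 480x640x3 uint8, blue, green, red; 480x640 float32, m along the optical axis (not along the pixel's ray), 0 where there is no reading.
- bot.camera_info(name): a dict with "K" (3x3 intrinsics, pixels), "dist_coeffs" ([k1, k2, p1, p2, k3] as OpenCV has them; the pictures are not rectified), "extrinsics" (4x4, takes a point from camera to world coordinates). Camera axes: x right, y down, z forward; pixel columns grow to the right and rows downward; lengths in m; the calibration is good to about 2 mm. A picture is of the moment at which its call begins. camera_info takes no time and is no camera call.
- bot.finish_job(): hands the job in, once; it reports no verdict.
The state is a dict: "time": time; "q": joint angles; "joint_vel": joint speeds; "joint_torque": joint torques, N m; "tool_pos": TCP position; "tcp_rot": TCP orientation; "wrist_force": force on the tool from outside, world axes, zero at the start; "torque": the same for the moment, N m; "width": opening from 0.0 (shut) to 1.0 (fully open).
Only numpy, scipy, OpenCV 4.12 (cv2) and the standard library are available. Lean on these libraries where they do the work, as an engineer would, in place of code of your own. Each camera call takes 0.05 s, during which the arm holds its last target.

## Working session

There is one attempt and no reset: what is moved stays moved. The work goes in short steps, Python scripts to look and compute and a tool call to move; the robot and the scene stay as the last step left them, time stands still between calls to the robot, and variables do not carry over. Pictures are saved under pics/ and viewed, and the job is handed in when it is done.

Besides the shell and the picture viewer there is one more tool, called after "Call:" as name([rows], argument=value, ...), one row to a line, values as JSON. arm_command: Moves the arm, as the interface text tells. Its arguments: {"type":"object","properties":{"series":{"type":"array"},"newtons":{"type":"number"}},"required":["series"]}

```bash
mkdir -p pics; cat > h.py <<'E'
import numpy as np, cv2
from workcell import bot
from scipy.spatial.transform import Rotation as R
def cam(n):
    im,d=bot.read_camera(n); return im,d,bot.camera_info(n)
def world(n_info,px,depth):
    i=n_info; px=np.asarray(px,float).reshape(-1,1,2)
    u=cv2.undistortPoints(px,np.array(i["K"],float),np.array(i["dist_coeffs"],float)).reshape(-1,2)
    d=np.asarray(depth,float).reshape(-1,1)
    P=np.c_[u*d,d]; E=np.array(i["extrinsics"]); return P@E[:3,:3].T+E[:3,3]
def cloud(d,i):
    v,u=np.mgrid[0:480,0:640]
    return world(i,np.stack([u.ravel(),v.ravel()],1),d.ravel()).reshape(480,640,3)
def proj(i,P):
    E=np.linalg.inv(np.array(i["extrinsics"]));P=np.asarray(P,float).reshape(-1,3)
    return cv2.projectPoints(P,cv2.Rodrigues(E[:3,:3])[0],E[:3,3],np.array(i["K"],float),np.array(i["dist_coeffs"],float))[0].reshape(-1,2)
E
python3 - <<'E'
from h import *
s=bot.read_state();print(s)
for n in("top","side"):
    im,d,i=cam(n);cv2.imwrite(f"pics/{n}0.png",im);np.savez(f"{n}0.npz",im=im,d=d);print(n,i)
E
```

```text
{'time': 0.0, 'q': array([-1.22392348e+00,  2.64782612e-01,  1.60535816e+00, -6.88558516e-06,
        1.27365426e+00, -3.69272530e-02]), 'joint_vel': array([-1.55814012e-03, -8.67461162e-04, -2.11215448e-06, -9.02111873e-04,
       -2.93244106e-04, -8.61581100e-04]), 'joint_torque': array([-4.86880963e-04, -5.15108836e+01, -3.67312396e+01, -1.19086408e-04,
        1.30624854e-02, -1.99839345e-07]), 'tool_pos': array([ 0.25250659, -0.62528074,  0.25195064]), 'tcp_rot': array([ 2.01176023,  0.39316684, -2.01247036]), 'wrist_force': array([-0.87408239, -0.52783839,  0.38173176]), 'torque': array([-0.00876193, -0.01341975, -0.0231549 ]), 'width': 1.0002360000800383}
top {'K': array([[488.56795614,   0.        , 326.07107324],
       [  0.        , 488.56795614, 245.65268238],
       [  0.        ,   0.        ,   1.        ]]), 'dist_coeffs': array([-0.13576697,  0.        ,  0.        ,  0.        ,  0.        ]), 'extrinsics': array([[ 0.02173612, -0.98926907,  0.14447923,  0.43712262],
       [-0.99957413, -0.02431829, -0.0161301 ,  0.02001745],
       [ 0.0194705 , -0.14406709, -0.98937636,  1.20901378],
       [ 0.        ,  0.        ,  0.        ,  1.        ]])}
side {'K': array([[601.13752321,   0.        , 320.04755593],
       [  0.        , 601.13752321, 242.843487  ],
       [  0.        ,   0.        ,   1.        ]]), 'dist_coeffs': array([0.01385968, 0.        , 0.        , 0.        , 0.        ]), 'extrinsics': array([[ 0.9946696 , -0.05748055,  0.08560594,  0.49484678],
       [-0.10129152, -0.70005848,  0.70686501, -0.86654274],
       [ 0.01929818, -0.71176829, -0.70214918,  0.94405107],
       [ 0.        ,  0.        ,  0.        ,  1.        ]])}
```

View pics/top0.png

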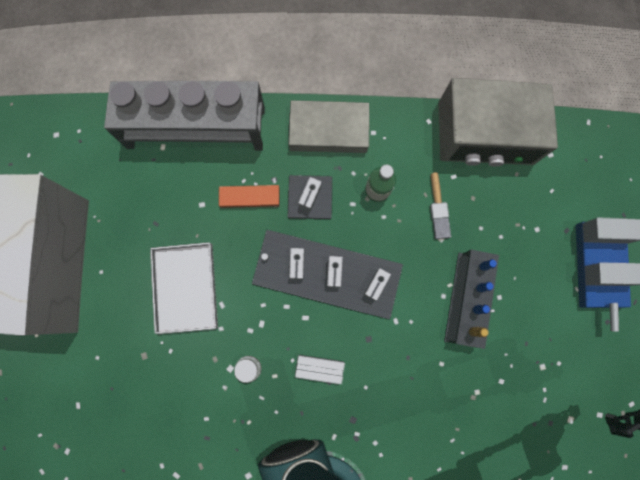

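View pics/side0.png

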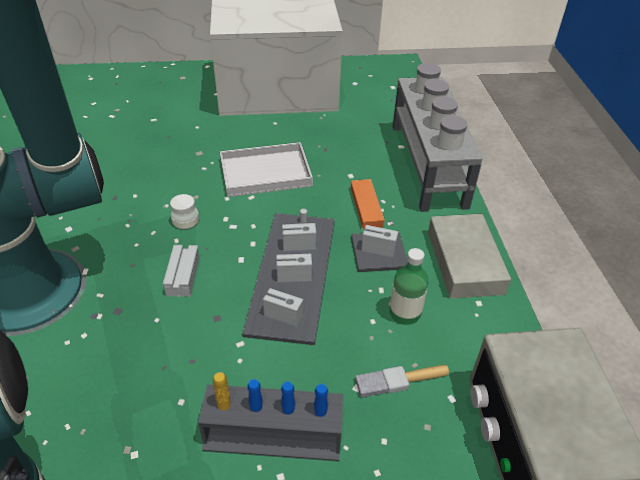

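```bash
cat > m.py <<'E'
from h import *
def load(n):
    f=np.load(f"{n}0.npz");return f["im"],f["d"],bot.camera_info(n)
if __name__=="__main__":
  for n,scale in(("top",1),("side",1)):
    im,d,i=load(n);C=cloud(d,i)
    x,y,z=C[...,0],C[...,1],C[...,2]
    ok=d>0
    def comp(mask,nm,minA=30):
        k,l,st,ce=cv2.connectedComponentsWithStats(mask.astype(np.uint8))
        for j in range(1,k):
            if st[j,4]<minA: continue
            P=C[l==j]
            r=cv2.minAreaRect((P[:,:2]*1000).astype(np.float32))
            print(n,nm,st[j,4],"px",ce[j].round(1),"mean",P.mean(0).round(4),"rect c",np.round(r[0],1),"sz",np.round(r[1],1),"ang",round(r[2],1))
    R0=ok&(x>0.25)&(x<0.75)&(y>-0.5)&(y<0.45)
    comp(R0&(abs(z-0.062)<0.007)&(im.max(2)>0),"z62")
    comp(R0&(abs(z-0.012)<0.005),"z12",150)
    comp(R0&(abs(z-0.028)<0.005),"z28",60)
    comp(R0&(abs(z-0.075)<0.006),"z75",60)
    comp(R0&(z>0.10)&(y<-0.2),"tall",8)
    for nm,c in(("t",(200,430,220,500)),):pass
  im,_,_=load("top")
  cv2.imwrite("pics/tc1.png",cv2.resize(im[225:325,240:410],None,fx=4.5,fy=4.5,interpolation=cv2.INTER_CUBIC))
  cv2.imwrite("pics/tc2.png",cv2.resize(im[240:355,430:510],None,fx=5,fy=5,interpolation=cv2.INTER_CUBIC))
  im,_,_=load("side")
  cv2.imwrite("pics/sc1.png",cv2.resize(im[200:350,240:400],None,fx=4,fy=4,interpolation=cv2.INTER_CUBIC))
  cv2.imwrite("pics/sc2.png",cv2.resize(im[360:470,190:360],None,fx=4.5,fy=4.5,interpolation=cv2.INTER_CUBIC))
E
python3 m.py
```

```text
top z62 250 px [308.3 196.3] mean [0.7237 0.0466 0.0627] rect c [727.8  45.8] sz [30.6 56.1] ang 69.9
top z62 30 px [376.1 194.3] mean [ 0.7334 -0.1172  0.0617] rect c [ 734.5 -118.9] sz [47.5 11.1] ang 76.0
top z62 354 px [296.7 262.8] mean [0.562  0.0698 0.0627] rect c [562.7  69.5] sz [30.  69.8] ang 89.2
top z62 352 px [334.9 271.3] mean [ 0.5439 -0.0208  0.0628] rect c [545.3 -21. ] sz [30.1 70.1] ang 87.9
top z62 361 px [376.9 284.3] mean [ 0.5156 -0.1203  0.0625] rect c [ 516.9 -121.4] sz [30.6 70.7] ang 62.3
top z62 391 px [245.4 370.4] mean [0.3089 0.1814 0.0607] rect c [308.5 181.4] sz [49.1 49.9] ang 46.3
top z12 868 px [310.2 205.8] mean [0.7118 0.0426 0.0126] rect c [715.6  43.5] sz [ 68.6 110.2] ang 0.1
top z12 6469 px [326.2 274. ] mean [ 0.5417 -0.0013  0.0126] rect c [543.7  -4.1] sz [349.2 143.2] ang 77.1
top z12 171 px [457.7 293.6] mean [ 0.4999 -0.3299  0.0086] rect c [ 497.5 -327.8] sz [ 28.1 104.6] ang 80.4
top z28 872 px [247.3 196.4] mean [0.729  0.1994 0.0262] rect c [728.3 198.2] sz [ 44.3 151.7] ang 0.6
top z28 71 px [194.  244.7] mean [0.604  0.3253 0.027
[... 2852 characters left out ...]
 rect c [ 515.3 -136.4] sz [28.8 76.1] ang 83.9
side z75 73 px [399.7 295.6] mean [ 0.7368 -0.1462  0.0755] rect c [ 734.8 -140. ] sz [11.5 47.1] ang 25.3
side z75 4639 px [272.8 411.6] mean [ 0.4866 -0.3667  0.0741] rect c [ 485.3 -360. ] sz [ 74.9 227.4] ang 80.4
side tall 388 px [220.2 386.8] mean [ 0.4089 -0.353   0.1356] rect c [ 407.7 -349.1] sz [20.7 22.2] ang 82.5
side tall 305 px [253.7 391.8] mean [ 0.4592 -0.3608  0.1264] rect c [ 459.1 -357.5] sz [20.6 20.2] ang 1.8
side tall 297 px [287.9 393.9] mean [ 0.5116 -0.3696  0.1271] rect c [ 511.7 -366.6] sz [21.4 19.1] ang 85.6
side tall 296 px [321.2 396.2] mean [ 0.5623 -0.3782  0.1271] rect c [ 562.3 -375. ] sz [18.9 21.5] ang 50.7
```

View pics/tc1.png

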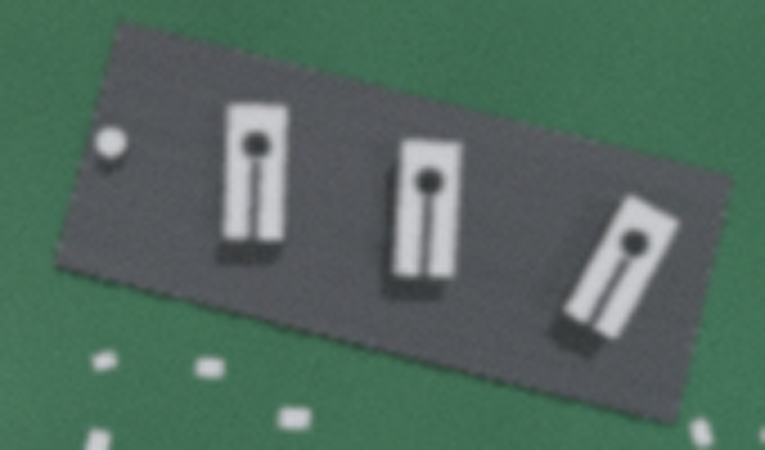

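View pics/sc1.png

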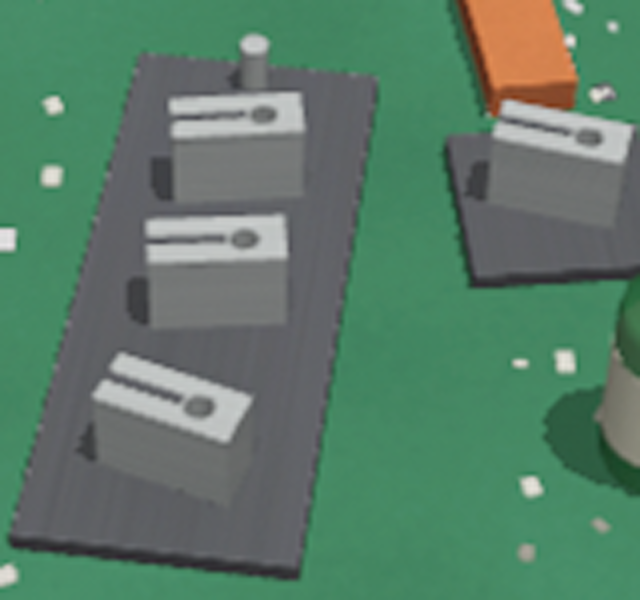

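View pics/sc2.png

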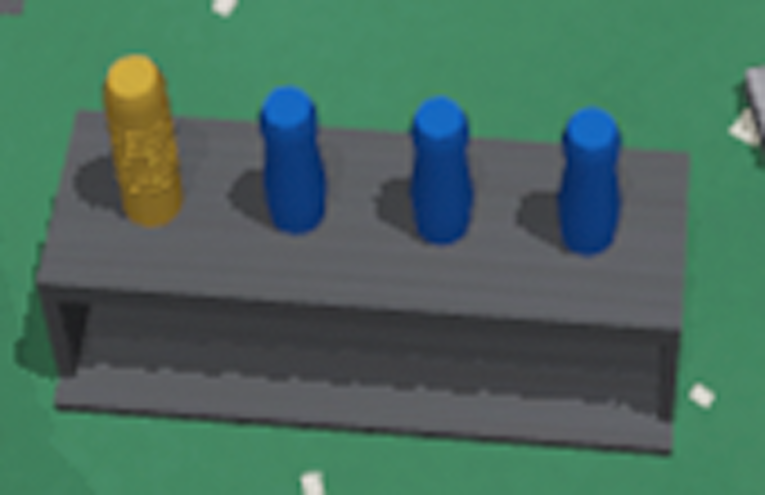

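View pics/tc2.png

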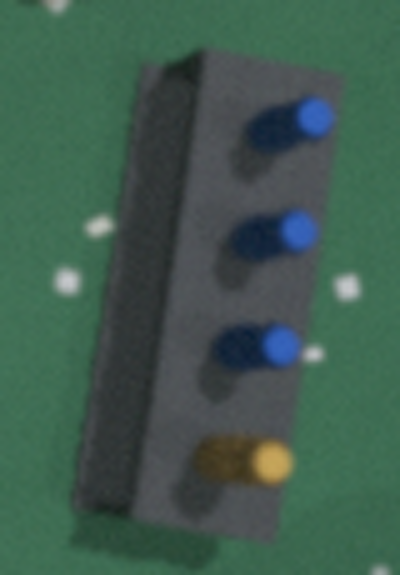

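```bash
python3 - <<'E'
from m import *
im,d,i=load("top")
for p in[(256,143),(429,181),(634,242)]:
    px=np.array([p[0]/4.5+240-.4,p[1]/4.5+225-.4])
    # ray to z=.062
    a=world(i,px,1.)[0];o=np.array(i["extrinsics"])[:3,3];t=(.062-o[2])/(a-o)[2]
    print("bore top",(o+t*(a-o)).round(4))
im2,d2,i2=load("side")
for p in[(264,115),(245,239),(199,406)]:
    px=np.array([p[0]/4+240-.4,p[1]/4+200-.4])
    a=world(i2,px,1.)[0];o=np.array(i2["extrinsics"])[:3,3];t=(.062-o[2])/(a-o)[2]
    print("bore side",(o+t*(a-o)).round(4))
for c,y in[((.5625,.069),-.8),((.5452,-.0207),-2.3),((.517,-.122),-27.8)]:
    y=np.radians(y);print("bore geom",np.round([c[0]+.014*np.cos(y),c[1]+.014*np.sin(y)],4))
# vise top face
for n in("top","side"):
    im,d,i=load(n);C=cloud(d,i);x,y,z=np.moveaxis(C,2,0)
    P=C[(d>0)&(abs(x-.41)<.03)&(abs(y+.346)<.03)&(abs(z-.155)<.006)];print(n,"vise top",len(P),P.mean(0).round(4),((P.max(0)+P.min(0))/2).round(4))
    P=C[(d>0)&(x>.33)&(x<.66)&(y>.24)&(y<.46)&(abs(z-.028)<.006)&(im.min(2)>90)]
    r=cv2.minAreaRect((P[:,:2]*1000).astype(np.float32));print(n,"tray",r)
s=bot.read_state();M=R.from_rotvec(s["tcp_rot"]).as_matrix();print(M.round(3))
E
```

```text
bore top [0.5773 0.0707 0.062 ]
bore top [ 0.5594 -0.0206  0.062 ]
bore top [ 0.5297 -0.1288  0.062 ]
bore side [0.576  0.0679 0.062 ]
bore side [ 0.5587 -0.0229  0.062 ]
bore side [ 0.5283 -0.1306  0.062 ]
bore geom [0.5765 0.0688]
bore geom [ 0.5592 -0.0213]
bore geom [ 0.5294 -0.1285]
top vise top 57 [ 0.4095 -0.3441  0.1537] [ 0.4092 -0.3447  0.1547]
top tray ((498.4235534667969, 347.89837646484375), (211.60365295410156, 152.85523986816406), 6.3523173332214355)
side vise top 124 [ 0.4082 -0.3485  0.1538] [ 0.4075 -0.3481  0.1536]
side tray ((497.4638977050781, 348.08758544921875), (212.57838439941406, 164.14874267578125), 6.312681674957275)
[[-0.001  0.374 -0.927]
 [ 0.002 -0.927 -0.374]
 [-1.    -0.002 -0.   ]]
```

```bash
cat > p.py <<'E'
import sys
from h import *
# usage: p.py x y z yawdeg nrows   (tool y-axis heading), prints rows tool-frame, cm
def plan(t,yaw,n,lim=None):
    s=bot.read_state();p=np.array(s["tool_pos"]);M=R.from_rotvec(s["tcp_rot"])
    y=np.radians(yaw);ya=np.array([np.cos(y),np.sin(y),0]);xa=np.array([0,0,-1.])
    T=R.from_matrix(np.c_[xa,ya,np.cross(xa,ya)])
    rv=(M.inv()*T).as_rotvec();D=np.array(t)-p
    if n==0:n=int(max(np.ceil(np.linalg.norm(D)/.045),np.ceil(np.linalg.norm(rv)/.14),1))
    print("t",round(s["time"],2),"pos",p.round(4),"F",np.round(s["wrist_force"],1),"w",round(s["width"],3),"q",np.round(s["q"],2),"total rv",rv.round(3),"D",D.round(4))
    for k in range(n):
        Mk=M*R.from_rotvec(rv*k/n)
        print(k,list((rv/n).round(3)),list((Mk.inv().apply(D/n)*100).round(2)))
if __name__=="__main__":
    a=[float(v) for v in sys.argv[1:]];plan(a[:3],a[3],int(a[4]) if len(a)>4 else 0)
E
python3 p.py .4087 -.3463 .215 -100
```

```text
t 0.1 pos [ 0.2526 -0.6253  0.2521] F [-0.3  0.6 -0.1] w 0.999 q [-1.22  0.26  1.61  0.    1.27 -0.04] total rv [0.558 0.    0.002] D [ 0.1561  0.279  -0.0371]
0 [np.float64(0.07), np.float64(0.0), np.float64(0.0)] [np.float64(0.47), np.float64(-2.5), np.float64(-3.12)]
1 [np.float64(0.07), np.float64(0.0), np.float64(0.0)] [np.float64(0.47), np.float64(-2.71), np.float64(-2.93)]
2 [np.float64(0.07), np.float64(0.0), np.float64(0.0)] [np.float64(0.47), np.float64(-2.91), np.float64(-2.74)]
3 [np.float64(0.07), np.float64(0.0), np.float64(0.0)] [np.float64(0.47), np.float64(-3.1), np.float64(-2.53)]
4 [np.float64(0.07), np.float64(0.0), np.float64(0.0)] [np.float64(0.47), np.float64(-3.26), np.float64(-2.31)]
5 [np.float64(0.07), np.float64(0.0), np.float64(0.0)] [np.float64(0.47), np.float64(-3.42), np.float64(-2.07)]
6 [np.float64(0.07), np.float64(0.0), np.float64(0.0)] [np.float64(0.46), np.float64(-3.55), np.float64(-1.83)]
7 [np.float64(0.07), np.float64(0.0), np.float64(0.0)] [np.float64(0.46), np.float64(-3.67), np.float64(-1.58)]
```

Call:
arm_command([
  [[0.07,0,0,0.5,-2.5,-3.1,0.6],[0.07,0,0,0.5,-2.7,-2.9,0.6],[0.07,0,0,0.5,-2.9,-2.7,0.6],[0.07,0,0,0.5,-3.1,-2.5,0.6],[0.07,0,0,0.5,-3.3,-2.3,0.6],[0.07,0,0,0.5,-3.4,-2.1,0.6],[0.07,0,0,0.5,-3.5,-1.8,0.6],[0.07,0,0,0.5,-3.7,-1.6,0.6]],
], newtons=50)

```text
time: 0.9
tool_pos: [0.4116, -0.3422, 0.2065]
tcp_rot: [-2.105, 0.216, 2.115]
wrist_force: [1.1, -0.2, -0.6]
width: 0.601
```

```bash
python3 p.py .4087 -.3463 .215 -100
```

```text
t 0.9 pos [ 0.4116 -0.3422  0.2065] F [ 1.1 -0.2 -0.6] w 0.601 q [-0.74  0.04  1.95  0.    1.16  1.04] total rv [-0.034  0.005  0.004] D [-0.0029 -0.0041  0.0085]
0 [np.float64(-0.034), np.float64(0.005), np.float64(0.004)] [np.float64(-0.85), np.float64(0.46), np.float64(0.2)]
```

Call:
arm_command([
  [[-0.034,0.005,0.004,0,0.46,0.2,0.6],[0,0,0,0.01,0,0,0.6],[0,0,0,2.7,0,0,0.6],[0,0,0,2.7,0,0,0.6]],
])

```text
time: 1.3
tool_pos: [0.4129, -0.3422, 0.1536]
tcp_rot: [-2.14, 0.183, 2.128]
wrist_force: [0.4, -0.4, -0.7]
width: 0.599
```

```bash
python3 p.py .4087 -.3463 .123 -100;  python3 - <<'E'
from h import *
im,d,i=cam("side");cv2.imwrite("pics/s1.png",cv2.resize(im[260:480,130:380],None,fx=3,fy=2.7*1.0))
E
```

```text
t 1.3 pos [ 0.4129 -0.3422  0.1536] F [ 0.4 -0.4 -0.7] w 0.599 q [-0.74  0.08  2.01  0.    1.05  1.  ] total rv [ 0.005 -0.006 -0.001] D [-0.0042 -0.0041 -0.0306]
0 [np.float64(0.005), np.float64(-0.006), np.float64(-0.001)] [np.float64(3.06), np.float64(0.47), np.float64(0.36)]
```

View pics/s1.png

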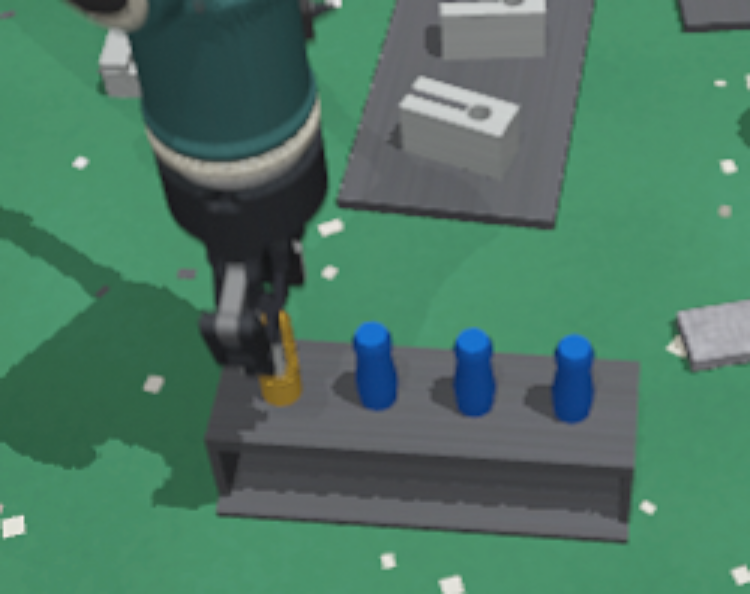

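Call:
arm_command([
  [[0.005,-0.006,0,1.0,0.47,0.36,0.6],[0,0,0,1.0,0,0,0.6],[0,0,0,0,0,0,0.6]],
])

```text
time: 1.65
tool_pos: [0.4046, -0.3453, 0.1269]
tcp_rot: [-2.116, 0.185, 2.136]
wrist_force: [0.1, 0.7, -0.4]
width: 0.599
```

```bash
python3 p.py .4087 -.3463 .123 -100
```

```text
t 1.65 pos [ 0.4046 -0.3453  0.1269] F [ 0.1  0.7 -0.4] w 0.599 q [-0.75  0.12  2.03 -0.    1.01  1.  ] total rv [-0.004  0.009  0.004] D [ 0.0041 -0.001  -0.0039]
0 [np.float64(-0.004), np.float64(0.009), np.float64(0.004)] [np.float64(0.38), np.float64(0.02), np.float64(-0.43)]
```

Call:
arm_command([
  [[0,0,0,0,0,0,0.6]],
])

```text
time: 1.75
tool_pos: [0.4047, -0.3459, 0.1273]
tcp_rot: [-2.116, 0.186, 2.135]
wrist_force: [0.2, -1.0, 0.2]
width: 0.595
```

Call:
arm_command([
  [[0,0,0,0,0,0,0.6]],
])

```text
time: 1.85
tool_pos: [0.4049, -0.3464, 0.1279]
tcp_rot: [-2.117, 0.187, 2.134]
wrist_force: [-0.1, 0.2, 0.3]
width: 0.598
```

Call:
arm_command([
  [[0,0,0,0,0,0,0.6]],
])

```text
time: 1.95
tool_pos: [0.4054, -0.3469, 0.1288]
tcp_rot: [-2.119, 0.188, 2.133]
wrist_force: [-0.3, -0.7, 0.2]
width: 0.597
```

```bash
python3 p.py .4087 -.3463 .122 -100
```

```text
t 1.95 pos [ 0.4054 -0.3469  0.1288] F [-0.3 -0.7  0.2] w 0.597 q [-0.75  0.12  2.02 -0.    1.01  1.  ] total rv [-0.005  0.007  0.002] D [ 0.0033  0.0006 -0.0068]
0 [np.float64(-0.005), np.float64(0.007), np.float64(0.002)] [np.float64(0.68), np.float64(-0.11), np.float64(-0.32)]
```

Call:
arm_command([
  [[-0.005,0.007,0.002,0.6,-0.1,-0.3,0.6],[0,0,0,0,0,0,0.6]],
])

```text
time: 2.15
tool_pos: [0.4095, -0.347, 0.1237]
tcp_rot: [-2.134, 0.188, 2.128]
wrist_force: [0.0, 0.8, 0.1]
width: 0.602
```

```bash
python3 p.py .4087 -.3463 .122 -100
```

```text
t 2.15 pos [ 0.4095 -0.347   0.1237] F [0.  0.8 0.1] w 0.602 q [-0.75  0.12  2.03  0.    0.99  0.99] total rv [ 0.    -0.003 -0.001] D [-0.0008  0.0007 -0.0017]
0 [np.float64(0.0), np.float64(-0.003), np.float64(-0.001)] [np.float64(0.17), np.float64(-0.06), np.float64(0.09)]
```

Good; close.

Call:
arm_command([
  [[0,0,0,0,0,0,0],[0,0,0,0,0,0,0],[0,0,0,0,0,0,0],[0,0,0,0,0,0,0]],
], newtons=60)

```text
time: 2.55
tool_pos: [0.4099, -0.3469, 0.1241]
tcp_rot: [-2.135, 0.187, 2.128]
wrist_force: [-0.6, -0.3, 0.1]
width: 0.238
```

```bash
python3 p.py .4087 -.3463 .122 -100
```

```text
t 2.55 pos [ 0.4099 -0.3469  0.1241] F [-0.6 -0.3  0.1] w 0.238 q [-0.75  0.12  2.03  0.    0.99  0.99] total rv [ 0.001 -0.004 -0.002] D [-0.0012  0.0006 -0.0021]
0 [np.float64(0.001), np.float64(-0.004), np.float64(-0.002)] [np.float64(0.21), np.float64(-0.04), np.float64(0.13)]
```

Call:
arm_command([
  [[0,0,0,-0.5,0,0,0],[0,0,0,-1.5,0,0,0],[0,0,0,-2.5,0,0,0],[0,0,0,-2.5,0,0,0],[0,0,0,-1.5,0,0,0],[0,0,0,0,0,0,0]],
])

```text
time: 3.15
tool_pos: [0.4103, -0.3467, 0.2145]
tcp_rot: [-2.137, 0.188, 2.125]
wrist_force: [0.2, -0.2, -1.5]
width: 0.241
```

```bash
python3 p.py .5767 .069 .215 -95; python3 - <<'E'
from h import *
im,d,i=cam("side");cv2.imwrite("pics/s2.png",cv2.resize(im[230:480,130:380],None,fx=3,fy=2.4*1.0))
E
```

```text
t 3.15 pos [ 0.4103 -0.3467  0.2145] F [ 0.2 -0.2 -1.5] w 0.241 q [-0.75  0.03  1.95  0.    1.16  0.99] total rv [-0.087 -0.006 -0.002] D [0.1664 0.4157 0.0005]
0 [np.float64(-0.009), np.float64(-0.001), np.float64(-0.0)] [np.float64(-0.01), np.float64(-4.38), np.float64(-0.92)]
1 [np.float64(-0.009), np.float64(-0.001), np.float64(-0.0)] [np.float64(-0.01), np.float64(-4.37), np.float64(-0.96)]
2 [np.float64(-0.009), np.float64(-0.001), np.float64(-0.0)] [np.float64(-0.0), np.float64(-4.37), np.float64(-0.99)]
3 [np.float64(-0.009), np.float64(-0.001), np.float64(-0.0)] [np.float64(-0.0), np.float64(-4.36), np.float64(-1.03)]
4 [np.float64(-0.009), np.float64(-0.001), np.float64(-0.0)] [np.float64(-0.0), np.float64(-4.35), np.float64(-1.07)]
5 [np.float64(-0.009), np.float64(-0.001), np.float64(-0.0)] [np.float64(-0.0), np.float64(-4.34), np.float64(-1.11)]
6 [np.float64(-0.009), np.float64(-0.001), np.float64(-0.0)] [np.float64(-0.0), np.float64(-4.33), np.float64(-1.15)]
7 [np.float64(-0.009), np.float64(-0.001), np.float64(-0.0)] [np.float64(-0.0), np.float64(-4.32), np.float64(-1.18)]
8 [np.float64(-0.009), np.float64(-0.001), np.float64(-0.0)] [np.float64(-0.0), np.float64(-4.31), np.float64(-1.22)]
9 [np.float64(-0.009), np.float64(-0.001), np.float64(-0.0)] [np.float64(-0.0), np.float64(-4.3), np.float64(-1.26)]
```

View pics/s2.png

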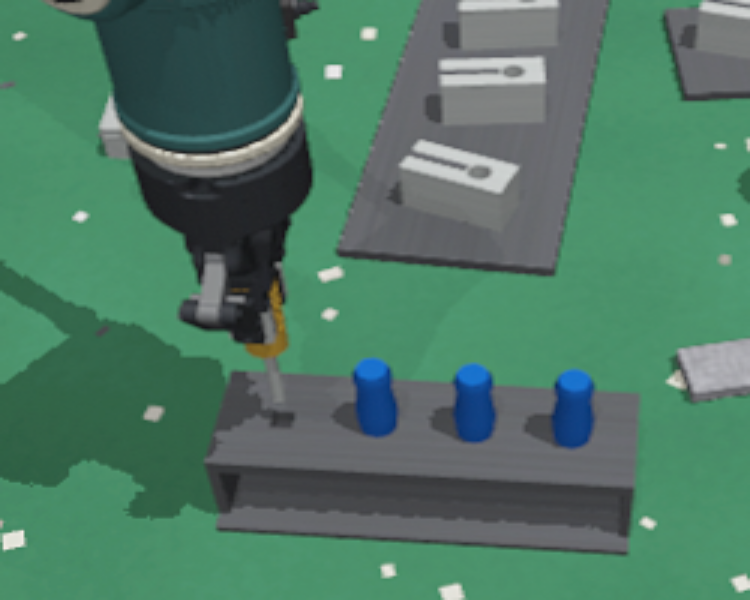

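Call:
arm_command([
  [[-0.009,0,0,0,-4.4,-0.9,0],[-0.009,0,0,0,-4.4,-1,0],[-0.009,0,0,0,-4.4,-1,0],[-0.009,0,0,0,-4.4,-1,0],[-0.009,0,0,0,-4.4,-1.1,0],[-0.009,0,0,0,-4.3,-1.1,0],[-0.009,0,0,0,-4.3,-1.1,0],[-0.009,0,0,0,-4.3,-1.2,0],[-0.009,0,0,0,-3.5,-1,0],[0,0,0,0,0,0,0]],
])

```text
time: 4.2
tool_pos: [0.5556, 0.0338, 0.2043]
tcp_rot: [-2.164, 0.106, 2.18]
wrist_force: [0.5, -0.7, -1.5]
width: 0.242
```

```bash
python3 p.py .5767 .069 .205 -95; python3 - <<'E'
from h import *
im,d,i=cam("side");cv2.imwrite("pics/s3.png",cv2.resize(im[130:290,210:380],None,fx=4,fy=3.7))
s=bot.read_state();p=s["tool_pos"];a=R.from_rotvec(s["tcp_rot"]).as_matrix()[:,0]
for k in(.05,.08,.114):
    q=proj(i,p+a*k)[0];print(k,(p+a*k).round(4),q.round(1),((q-[210,130])*[4,3.7]).round(0))
E
```

```text
t 4.2 pos [0.5556 0.0338 0.2043] F [ 0.5 -0.7 -1.5] w 0.242 q [0.02 0.08 1.91 0.   1.16 1.68] total rv [-0.01   0.007 -0.001] D [0.0211 0.0352 0.0007]
0 [np.float64(-0.01), np.float64(0.007), np.float64(-0.001)] [np.float64(-0.09), np.float64(-3.71), np.float64(-1.76)]
0.05 [0.5541 0.0321 0.1539] [296.2 207.6] [345. 287.]
0.08 [0.5538 0.0321 0.1239] [296.2 218.8] [345. 328.]
0.114 [0.5535 0.032  0.0899] [296.2 231. ] [345. 374.]
```

View pics/s3.png

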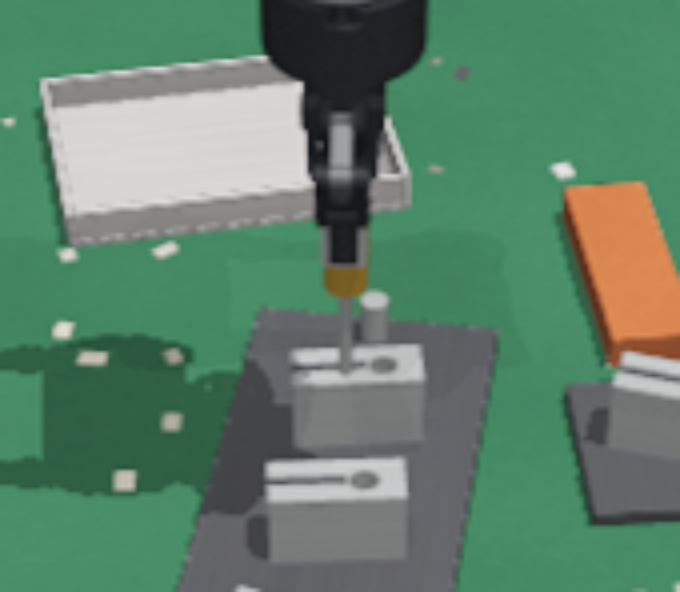

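Call:
arm_command([
  [[-0.01,0.007,0,-0.1,-2.3,-1.1,0],[0,0,0,0,-1.3,-0.6,0],[0,0,0,0,0,0,0],[0,0,0,0,0,0,0]],
])

```text
time: 4.65
tool_pos: [0.5721, 0.0637, 0.2013]
tcp_rot: [-2.169, 0.103, 2.189]
wrist_force: [1.4, -0.7, -1.1]
width: 0.238
```

```bash
cat > tip.py <<'E'
import sys
from h import *
im,d,i=cam("side")
s=bot.read_state();p=s["tool_pos"];a=R.from_rotvec(s["tcp_rot"]).as_matrix()[:,0]
q=proj(i,p+a*.1141)[0];print("tip",(p+a*.1141).round(4),q.round(1),"tilt",a[:2].round(4))
x0,y0=int(q[0])-50,int(q[1])-50
cv2.imwrite(sys.argv[1],cv2.resize(im[y0:y0+100,x0:x0+100],None,fx=5,fy=5,interpolation=cv2.INTER_CUBIC));print("crop org",x0,y0)
E
python3 p.py .5767 .069 .190 -95;python3 tip.py pics/s4.png
```

```text
t 4.65 pos [0.5721 0.0637 0.2013] F [ 1.4 -0.7 -1.1] w 0.238 q [ 0.07  0.12  1.87 -0.01  1.16  1.73] total rv [-0.001  0.009 -0.006] D [ 0.0046  0.0053 -0.0113]
0 [np.float64(-0.001), np.float64(0.009), np.float64(-0.006)] [np.float64(1.12), np.float64(-0.58), np.float64(-0.42)]
tip [0.571  0.0629 0.0872] [303.4 221.4] tilt [-0.0097 -0.0054]
crop org 253 171
```

View pics/s4.png

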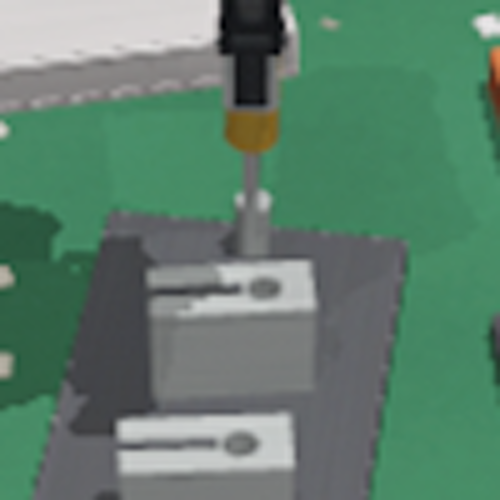

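Call:
arm_command([
  [[0,0.009,-0.006,0.8,-0.6,-0.4,0],[0,0,0,0.6,0,0,0],[0,0,0,0,0,0,0]],
])

```text
time: 5.0
tool_pos: [0.576, 0.0671, 0.1859]
tcp_rot: [-2.174, 0.101, 2.175]
wrist_force: [0.1, 0.4, -1.1]
width: 0.24
```

```bash
python3 p.py .5767 .069 .183 -95;python3 tip.py pics/s5.png
```

```text
t 5.0 pos [0.576  0.0671 0.1859] F [ 0.1  0.4 -1.1] w 0.24 q [ 0.07  0.14  1.88 -0.    1.12  1.74] total rv [-0.005  0.    -0.001] D [ 0.0007  0.0019 -0.0029]
0 [np.float64(-0.005), np.float64(0.0), np.float64(-0.001)] [np.float64(0.29), np.float64(-0.2), np.float64(-0.05)]
tip [0.5761 0.0671 0.0722] [305.7 225.1] tilt [ 0.0002 -0.0005]
crop org 255 175
```

View pics/s5.png

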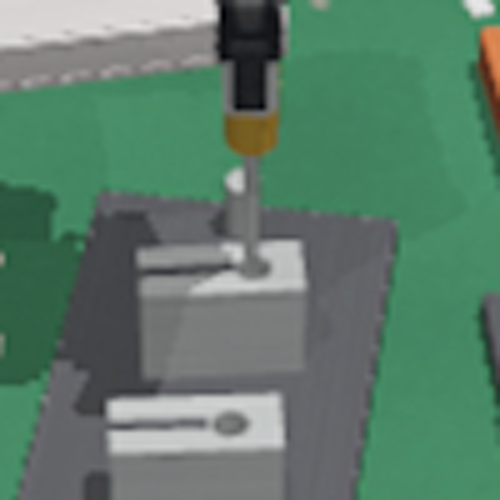

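Call:
arm_command([
  [[0,0,0,0.6,-0.1,-0.05,0],[0,0,0,1.2,0,0,0],[0,0,0,1.2,0,0,0],[0,0,0,0.6,0,0,0],[0,0,0,0,0,0,0]],
])

```text
time: 5.55
tool_pos: [0.5763, 0.0677, 0.1466]
tcp_rot: [-2.174, 0.101, 2.175]
wrist_force: [-0.1, -0.2, -1.0]
width: 0.239
```

```bash
python3 p.py .5767 .069 .148 -95;python3 tip.py pics/s6.png
```

```text
t 5.55 pos [0.5763 0.0677 0.1466] F [-0.1 -0.2 -1. ] w 0.239 q [ 0.07  0.18  1.92 -0.    1.05  1.74] total rv [-0.005  0.001 -0.001] D [0.0004 0.0013 0.0014]
0 [np.float64(-0.005), np.float64(0.001), np.float64(-0.001)] [np.float64(-0.14), np.float64(-0.13), np.float64(-0.03)]
tip [0.5763 0.0677 0.0328] [305.7 238.2] tilt [-0.0005 -0.0007]
crop org 255 188
```

View pics/s6.png

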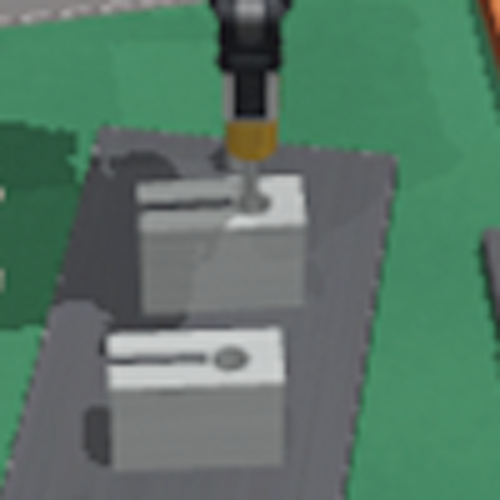

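Pin is in the bore, at 29 mm with no force. Feel further down in small steps.

Call:
arm_command([
  [[0,0,0,0.2,0,0,0],[0,0,0,0.2,0,0,0],[0,0,0,0,0,0,0]],
])

```text
time: 5.9
tool_pos: [0.5787, 0.0679, 0.1468]
tcp_rot: [-2.179, 0.1, 2.17]
wrist_force: [0.7, 0.2, -1.2]
width: 0.242
```

Call:
arm_command([
  [[0,0,0,0.5,0,0.2,0],[0,0,0,0,0,0,0]],
])

```text
time: 6.1
tool_pos: [0.5804, 0.0683, 0.1468]
tcp_rot: [-2.189, 0.1, 2.16]
wrist_force: [-1.3, 0.4, -2.3]
width: 0.244
```

```bash
python3 p.py .5767 .069 .138 -95
```

```text
t 6.1 pos [0.5804 0.0683 0.1468] F [-1.3  0.4 -2.3] w 0.244 q [ 0.08  0.18  1.92 -0.    1.04  1.74] total rv [-0.005 -0.013  0.001] D [-0.0037  0.0007 -0.0088]
0 [np.float64(-0.005), np.float64(-0.013), np.float64(0.001)] [np.float64(0.88), np.float64(-0.04), np.float64(0.39)]
```

Call:
arm_command([
  [[0,-0.013,0,0.8,0,0.4,0]],
])

```text
time: 6.2
tool_pos: [0.5813, 0.0687, 0.1452]
tcp_rot: [-2.186, 0.098, 2.161]
wrist_force: [-4.3, -4.1, 47.0]
width: 0.24
```

```bash
python3 p.py .5767 .069 .138 -95; python3 tip.py pics/s7.png
```

```text
t 6.2 pos [0.5813 0.0687 0.1452] F [-4.3 -4.1 47. ] w 0.24 q [0.07 0.18 1.92 0.   1.03 1.74] total rv [-0.004 -0.011  0.002] D [-0.0046  0.0003 -0.0072]
0 [np.float64(-0.004), np.float64(-0.011), np.float64(0.002)] [np.float64(0.71), np.float64(0.01), np.float64(0.47)]
tip [0.5826 0.0687 0.0313] [308.6 238.2] tilt [0.0111 0.001 ]
crop org 258 188
```

View pics/s7.png

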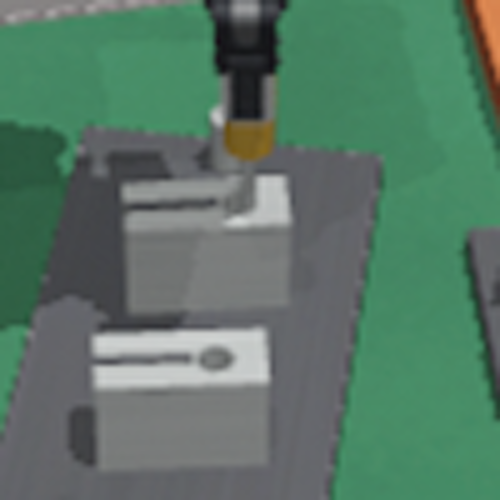

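Call:
arm_command([
  [[0,0,0,-0.5,0,0.4,0],[0,0,0,-1.5,0,0,0],[0,0,0,-1.8,0,0,0],[0,0,0,-1.2,0,0,0],[0,0,0,0,0,0,0]],
])

```text
time: 6.75
tool_pos: [0.5767, 0.0691, 0.1983]
tcp_rot: [-2.187, 0.097, 2.161]
wrist_force: [1.2, 0.4, -1.2]
width: 0.239
```

```bash
python3 p.py .559 -.0215 .198 -95; python3 tip.py pics/s8.png
```

```text
t 6.75 pos [0.5767 0.0691 0.1983] F [ 1.2  0.4 -1.2] w 0.239 q [0.08 0.12 1.88 0.   1.13 1.74] total rv [-0.004 -0.012  0.002] D [-0.0177 -0.0906 -0.0003]
0 [np.float64(-0.001), np.float64(-0.004), np.float64(0.001)] [np.float64(-0.0), np.float64(3.06), np.float64(0.31)]
1 [np.float64(-0.001), np.float64(-0.004), np.float64(0.001)] [np.float64(0.0), np.float64(3.06), np.float64(0.32)]
2 [np.float64(-0.001), np.float64(-0.004), np.float64(0.001)] [np.float64(0.01), np.float64(3.06), np.float64(0.32)]
tip [0.5774 0.0692 0.0832] [306.2 220.6] tilt [0.0105 0.0012]
crop org 256 170
```

View pics/s8.png

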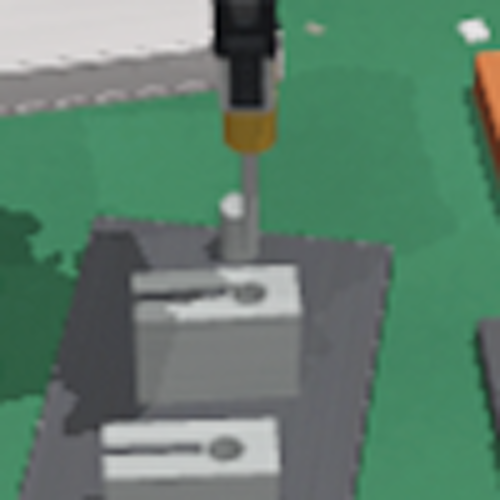

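Call:
arm_command([
  [[0,-0.004,0,0,2.6,0.3,0],[0,-0.004,0,0,3,0.3,0],[0,-0.004,0,0,2.6,0.3,0],[0,0,0,0,0.5,0,0],[0,0,0,0,0,0,0],[0,0,0,0,0,0,0]],
])

```text
time: 7.4
tool_pos: [0.5556, -0.0176, 0.1905]
tcp_rot: [-2.162, 0.094, 2.186]
wrist_force: [1.0, 0.7, -1.3]
width: 0.241
```

```bash
python3 p.py .559 -.0215 .183 -95
```

```text
t 7.4 pos [ 0.5556 -0.0176  0.1905] F [ 1.   0.7 -1.3] w 0.241 q [-0.08  0.1   1.92  0.    1.14  1.58] total rv [-0.003  0.011  0.003] D [ 0.0034 -0.0039 -0.0075]
0 [np.float64(-0.003), np.float64(0.011), np.float64(0.003)] [np.float64(0.74), np.float64(0.36), np.float64(-0.38)]
```

Call:
arm_command([
  [[0,0.011,0,0.6,0.4,-0.4,0],[0,0,0,0,0,0,0],[0,0,0,0,0,0,0]],
])

```text
time: 7.7
tool_pos: [0.5595, -0.0201, 0.183]
tcp_rot: [-2.174, 0.091, 2.175]
wrist_force: [0.7, -0.3, -2.0]
width: 0.238
```

```bash
python3 p.py .559 -.0215 .183 -95;python3 tip.py pics/s9.png
```

```text
t 7.7 pos [ 0.5595 -0.0201  0.183 ] F [ 0.7 -0.3 -2. ] w 0.238 q [-0.08  0.1   1.93  0.    1.11  1.57] total rv [-0.     0.     0.004] D [-0.0005 -0.0014  0.    ]
0 [np.float64(-0.0), np.float64(0.0), np.float64(0.004)] [np.float64(-0.0), np.float64(0.15), np.float64(0.04)]
tip [ 0.5593 -0.0196  0.0687] [301.  255.9] tilt [-0.0005  0.004 ]
crop org 250 205
```

View pics/s9.png

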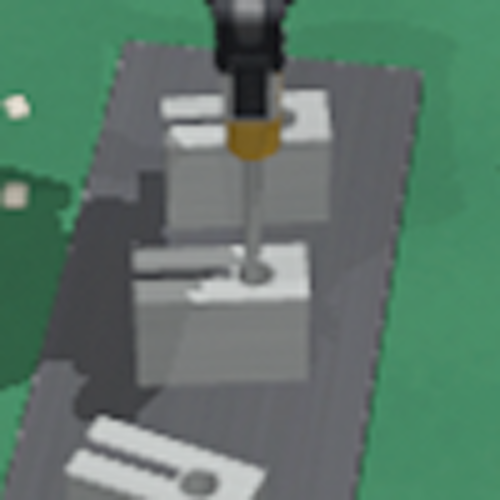

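Call:
arm_command([
  [[0,0,0,0.6,0.15,-0.05,0],[0,0,0,1.2,0,0,0],[0,0,0,1.1,0,0,0],[0,0,0,0.5,0,0,0],[0,0,0,0,0,0,0],[0,0,0,0,0,0,0]],
])

```text
time: 8.35
tool_pos: [0.5591, -0.0207, 0.1447]
tcp_rot: [-2.172, 0.089, 2.178]
wrist_force: [-1.3, -0.0, -1.6]
width: 0.239
```

```bash
python3 p.py .559 -.0215 .138 -95;python3 tip.py pics/s10.png
```

```text
t 8.35 pos [ 0.5591 -0.0207  0.1447] F [-1.3 -0.  -1.6] w 0.239 q [-0.08  0.14  1.96  0.    1.04  1.57] total rv [0.001 0.003 0.004] D [-0.0001 -0.0008 -0.0067]
0 [np.float64(0.001), np.float64(0.003), np.float64(0.004)] [np.float64(0.67), np.float64(0.08), np.float64(-0.0)]
tip [ 0.5588 -0.0202  0.0307] [300.8 268.9] tilt [-0.0024  0.0043]
crop org 250 218
```

View pics/s10.png

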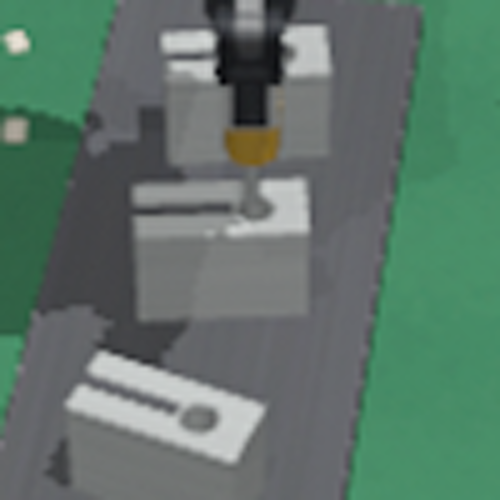

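Call:
arm_command([
  [[0,0,0,0.6,0.05,0,0],[0,0,0,0.2,0,0,0]],
])

```text
time: 8.6
tool_pos: [0.5598, -0.0213, 0.1373]
tcp_rot: [-2.175, 0.09, 2.176]
wrist_force: [-0.8, 0.1, -2.4]
width: 0.239
```

Call:
arm_command([
  [[0,0,0,0.6,0,0,0],[0,0,0,0,0,0,0],[0,0,0,0,0,0,0],[0,0,0,0,0,0,0]],
])

```text
time: 9.0
tool_pos: [0.5599, -0.0214, 0.1307]
tcp_rot: [-2.175, 0.09, 2.176]
wrist_force: [-0.7, 0.2, -2.1]
width: 0.239
```

Call:
arm_command([
  [[0,0,0,-0.5,0,0,0],[0,0,0,-2,0,0,0],[0,0,0,-2,0,0,0],[0,0,0,-1.5,0,0,0],[0,0,0,-0.5,0,0,0]],
])

```text
time: 9.5
tool_pos: [0.5592, -0.0216, 0.1983]
tcp_rot: [-2.173, 0.09, 2.178]
wrist_force: [0.4, 0.4, -1.8]
width: 0.24
```

```bash
python3 p.py .529 -.1293 .195 -98
```

```text
t 9.5 pos [ 0.5592 -0.0216  0.1983] F [ 0.4  0.4 -1.8] w 0.24 q [-0.09  0.09  1.91  0.    1.14  1.57] total rv [0.053 0.002 0.004] D [-0.0302 -0.1077 -0.0033]
0 [np.float64(0.018), np.float64(0.001), np.float64(0.001)] [np.float64(0.1), np.float64(3.67), np.float64(0.69)]
1 [np.float64(0.018), np.float64(0.001), np.float64(0.001)] [np.float64(0.1), np.float64(3.68), np.float64(0.63)]
2 [np.float64(0.018), np.float64(0.001), np.float64(0.001)] [np.float64(0.11), np.float64(3.69), np.float64(0.56)]
```

Call:
arm_command([
  [[0.018,0,0,0.1,3.2,0.7,0],[0.018,0,0,0.1,3.6,0.6,0],[0.018,0,0,0.1,3.2,0.5,0],[0,0,0,0,1,0,0],[0,0,0,0,0,0,0],[0,0,0,0,0,0,0]],
])

```text
time: 10.1
tool_pos: [0.5305, -0.1309, 0.197]
tcp_rot: [-2.15, 0.145, 2.143]
wrist_force: [0.0, 0.0, -1.7]
width: 0.24
```

```bash
python3 p.py .529 -.1293 .183 -98
```

```text
t 10.1 pos [ 0.5305 -0.1309  0.197 ] F [ 0.   0.  -1.7] w 0.24 q [-0.29  0.06  1.94  0.01  1.13  1.42] total rv [-0.    -0.003  0.005] D [-0.0015  0.0016 -0.014 ]
0 [np.float64(-0.0), np.float64(-0.003), np.float64(0.005)] [np.float64(1.4), np.float64(-0.13), np.float64(0.17)]
```

Call:
arm_command([
  [[0,0,0.005,0.8,-0.15,0.2,0],[0,0,0,0.6,0,0,0],[0,0,0,0,0,0,0]],
])

```text
time: 10.4
tool_pos: [0.5291, -0.1261, 0.1815]
tcp_rot: [-2.152, 0.147, 2.147]
wrist_force: [-0.2, -0.2, -1.6]
width: 0.243
```

```bash
python3 p.py .529 -.1293 .183 -98;python3 tip.py pics/s11.png
```

```text
t 10.4 pos [ 0.5291 -0.1261  0.1815] F [-0.2 -0.2 -1.6] w 0.243 q [-0.28  0.07  1.96  0.    1.1   1.43] total rv [ 0.002 -0.002  0.001] D [-0.0001 -0.0032  0.0015]
0 [np.float64(0.002), np.float64(-0.002), np.float64(0.001)] [np.float64(-0.15), np.float64(0.32), np.float64(-0.03)]
tip [ 0.5295 -0.1259  0.0676] [289.8 297.3] tilt [0.0025 0.001 ]
crop org 239 247
```

View pics/s11.png

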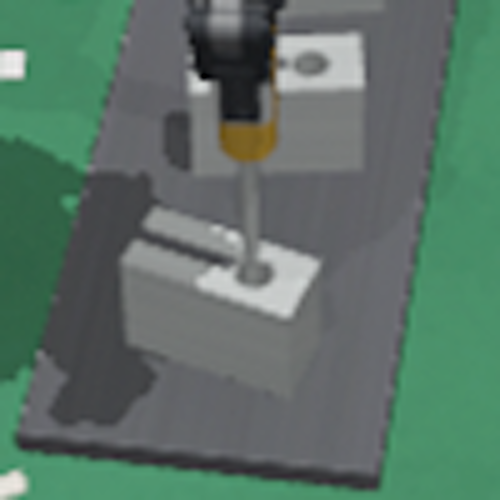

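Call:
arm_command([
  [[0,0,0,0,0.32,-0.05,0],[0,0,0,0,0,0,0]],
])

```text
time: 10.65
tool_pos: [0.5294, -0.1286, 0.1815]
tcp_rot: [-2.153, 0.145, 2.149]
wrist_force: [0.0, -1.0, -0.9]
width: 0.244
```

```bash
python3 p.py .529 -.1293 .147 -98
```

```text
t 10.65 pos [ 0.5294 -0.1286  0.1815] F [ 0.  -1.  -0.9] w 0.244 q [-0.28  0.07  1.96  0.    1.1   1.42] total rv [ 0.004 -0.002  0.001] D [-0.0004 -0.0007 -0.0345]
0 [np.float64(0.004), np.float64(-0.002), np.float64(0.001)] [np.float64(3.45), np.float64(0.08), np.float64(0.04)]
```

Call:
arm_command([
  [[0,0,0,0.6,0.05,0,0],[0,0,0,1.2,0,0,0],[0,0,0,1.1,0,0,0],[0,0,0,0.4,0,0,0],[0,0,0,0,0,0,0],[0,0,0,0,0,0,0]],
])

```text
time: 11.25
tool_pos: [0.5301, -0.1295, 0.146]
tcp_rot: [-2.154, 0.145, 2.147]
wrist_force: [-0.3, -0.2, 2.1]
width: 0.242
```

```bash
python3 p.py .529 -.1293 .138 -98;python3 tip.py pics/s12.png
```

```text
t 11.25 pos [ 0.5301 -0.1295  0.146 ] F [-0.3 -0.2  2.1] w 0.242 q [-0.29  0.11  1.99  0.    1.03  1.42] total rv [ 0.004 -0.003  0.001] D [-0.0011  0.0002 -0.008 ]
0 [np.float64(0.004), np.float64(-0.003), np.float64(0.001)] [np.float64(0.8), np.float64(-0.0), np.float64(0.11)]
tip [ 0.5305 -0.1294  0.032 ] [290.7 310.5] tilt [0.0034 0.0009]
crop org 240 260
```

View pics/s12.png

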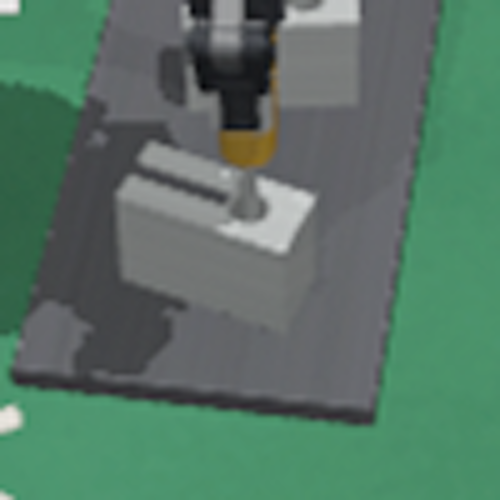

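Force changed by about 4 N near 30 mm; push once more to be sure.

Call:
arm_command([
  [[0,0,0,0.6,0,0.05,0]],
])

```text
time: 11.4
tool_pos: [0.5327, -0.1301, 0.1451]
tcp_rot: [-2.161, 0.146, 2.14]
wrist_force: [-6.0, 3.7, 42.7]
width: 0.244
```

Call:
arm_command([
  [[0,0,0,-0.5,0,0.2,0],[0,0,0,-2,0,0,0],[0,0,0,-2,0,0,0],[0,0,0,-2,0,0,0],[0,0,0,-0.8,0,0,0]],
])

```text
time: 11.9
tool_pos: [0.5297, -0.1297, 0.2215]
tcp_rot: [-2.162, 0.147, 2.14]
wrist_force: [0.7, 0.2, -0.7]
width: 0.243
```

```bash
python3 p.py .4099 -.3469 .215 -100
```

```text
t 11.9 pos [ 0.5297 -0.1297  0.2215] F [ 0.7  0.2 -0.7] w 0.243 q [-0.29  0.04  1.92  0.    1.17  1.42] total rv [ 0.038 -0.01   0.001] D [-0.1198 -0.2172 -0.0065]
0 [np.float64(0.006), np.float64(-0.002), np.float64(0.0)] [np.float64(0.09), np.float64(3.86), np.float64(1.49)]
1 [np.float64(0.006), np.float64(-0.002), np.float64(0.0)] [np.float64(0.09), np.float64(3.87), np.float64(1.46)]
2 [np.float64(0.006), np.float64(-0.002), np.float64(0.0)] [np.float64(0.1), np.float64(3.88), np.float64(1.44)]
3 [np.float64(0.006), np.float64(-0.002), np.float64(0.0)] [np.float64(0.1), np.float64(3.88), np.float64(1.41)]
4 [np.float64(0.006), np.float64(-0.002), np.float64(0.0)] [np.float64(0.1), np.float64(3.89), np.float64(1.39)]
5 [np.float64(0.006), np.float64(-0.002), np.float64(0.0)] [np.float64(0.11), np.float64(3.9), np.float64(1.36)]
```

Call:
arm_command([
  [[0.006,-0.002,0,0.1,3.4,1.5,0],[0.006,-0.002,0,0.1,3.9,1.5,0],[0.006,-0.002,0,0.1,3.9,1.4,0],[0.006,-0.002,0,0.1,3.9,1.4,0],[0.006,-0.002,0,0.1,3.9,1.4,0],[0.006,0,0,0.1,2.8,1,0],[0,0,0,0,0.5,0,0],[0,0,0,0,0,0,0],[0,0,0,0,0,0,0]],
])

```text
time: 12.8
tool_pos: [0.4118, -0.3432, 0.2129]
tcp_rot: [-2.134, 0.179, 2.129]
wrist_force: [0.9, 1.0, -2.5]
width: 0.24
```

```bash
python3 p.py .4099 -.3469 .198 -100
```

```text
t 12.8 pos [ 0.4118 -0.3432  0.2129] F [ 0.9  1.  -2.5] w 0.24 q [-0.74  0.03  1.95  0.    1.16  1.  ] total rv [ 0.005 -0.002  0.003] D [-0.0019 -0.0037 -0.0149]
0 [np.float64(0.005), np.float64(-0.002), np.float64(0.003)] [np.float64(1.49), np.float64(0.4), np.float64(0.13)]
```

Call:
arm_command([
  [[0.005,0,0.003,0.7,0.4,0.1,0],[0,0,0,0.5,0,0,0],[0,0,0,0,0,0,0],[0,0,0,0,0,0,0]],
])

```text
time: 13.2
tool_pos: [0.4117, -0.3436, 0.199]
tcp_rot: [-2.134, 0.181, 2.13]
wrist_force: [-0.4, -0.4, -1.6]
width: 0.241
```

```bash
python3 p.py .4099 -.3469 .195 -100;python3 tip.py pics/s13.png
```

```text
t 13.2 pos [ 0.4117 -0.3436  0.199 ] F [-0.4 -0.4 -1.6] w 0.241 q [-0.74  0.04  1.96  0.    1.14  1.  ] total rv [ 0.004 -0.001  0.001] D [-0.0018 -0.0033 -0.004 ]
0 [np.float64(0.004), np.float64(-0.001), np.float64(0.001)] [np.float64(0.4), np.float64(0.35), np.float64(0.12)]
tip [ 0.4119 -0.3435  0.0848] [225.3 398.7] tilt [0.0016 0.001 ]
crop org 175 348
```

View pics/s13.png

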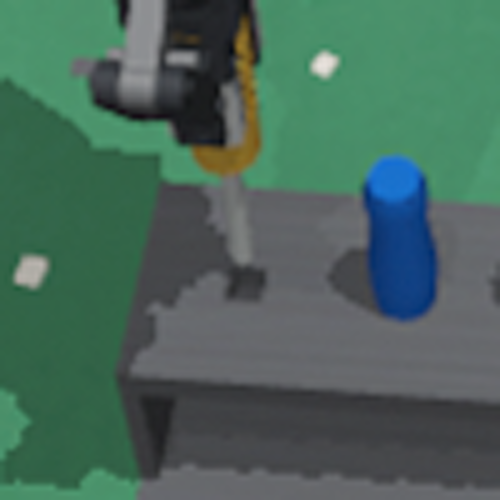

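```bash
python3 - <<'E'
from h import *
i=bot.camera_info("side")
def ray(px,z):
    a=world(i,px,1.)[0];o=np.array(i["extrinsics"])[:3,3];t=(z-o[2])/(a-o)[2];return o+t*(a-o)
f=lambda c:np.array([175+(c[0]+.5)/5-.5,348+(c[1]+.5)/5-.5])
print("hole",ray(f((246,284)),.075).round(4))
for z in(.0848,.083,.087):print("tip",z,ray(f((243,263)),z).round(4))
im,d,i=cam("side");cv2.imwrite("pics/s14.png",cv2.resize(im[370:420,190:260],None,fx=11,fy=11,interpolation=cv2.INTER_CUBIC))
im,d,i=cam("top");cv2.imwrite("pics/t14.png",cv2.resize(im[290:360,440:520],None,fx=8,fy=8,interpolation=cv2.INTER_CUBIC))
E
```

```text
hole [ 0.4087 -0.3476  0.075 ]
tip 0.0848 [ 0.4086 -0.3458  0.0848]
tip 0.083 [ 0.4084 -0.3447  0.083 ]
tip 0.087 [ 0.4088 -0.3472  0.087 ]
```

View pics/s14.png

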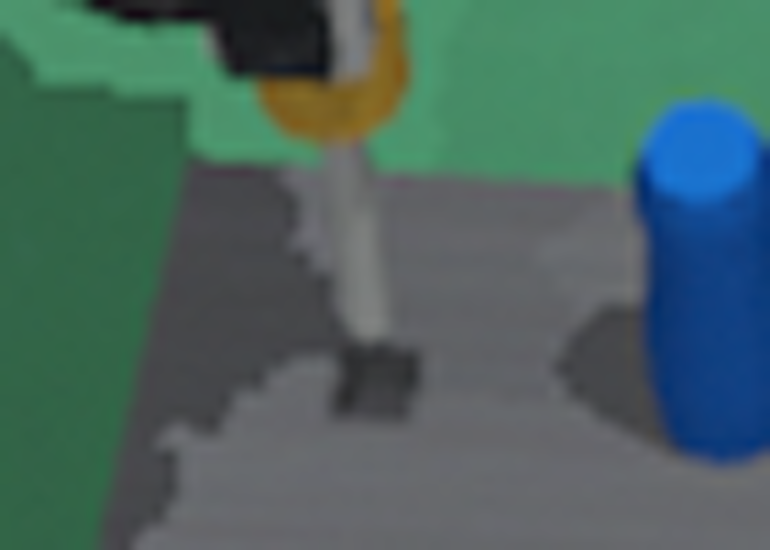

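View pics/t14.png

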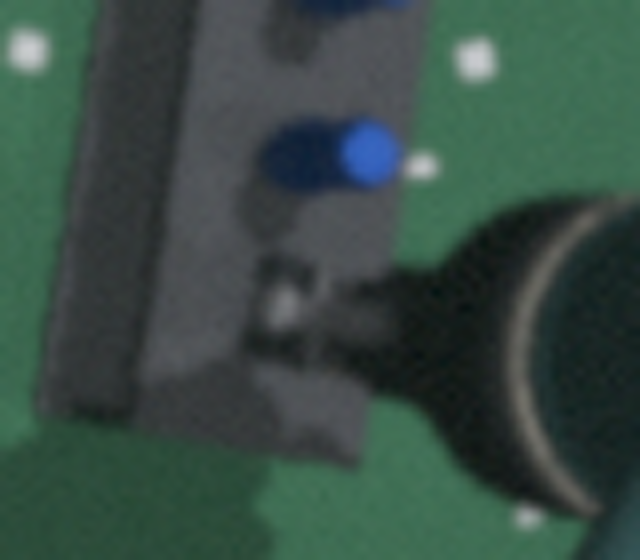

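```bash
python3 - <<'E'
from h import *
i=bot.camera_info("side")
for z in(.15,.135,.085,.075):print(z,((proj(i,[.4087,-.3460,z])[0]-[190,370]+.5)*11-.5).round(0))
E
```

```text
0.15 [327.  90.]
0.135 [338. 149.]
0.085 [371. 337.]
0.075 [377. 374.]
```

Call:
arm_command([
  [[0,0,0,0.5,0.2,-0.02,0],[0,0,0,0,0,0,0]],
])

```text
time: 13.55
tool_pos: [0.4119, -0.3463, 0.1945]
tcp_rot: [-2.136, 0.182, 2.13]
wrist_force: [-1.1, 0.6, -2.1]
width: 0.242
```

```bash
python3 p.py .4117 -.3453 .195 -100;python3 - <<'E'
from h import *
im,d,i=cam("side");cv2.imwrite("pics/s15.png",cv2.resize(im[370:420,190:260],None,fx=11,fy=11,interpolation=cv2.INTER_CUBIC))
E
```

```text
t 13.55 pos [ 0.4119 -0.3463  0.1945] F [-1.1  0.6 -2.1] w 0.242 q [-0.75  0.05  1.96  0.    1.13  0.99] total rv [ 0.004 -0.003 -0.   ] D [-0.0002  0.001   0.0005]
0 [np.float64(0.004), np.float64(-0.003), np.float64(-0.0)] [np.float64(-0.05), np.float64(-0.1), np.float64(0.04)]
```

View pics/s15.png

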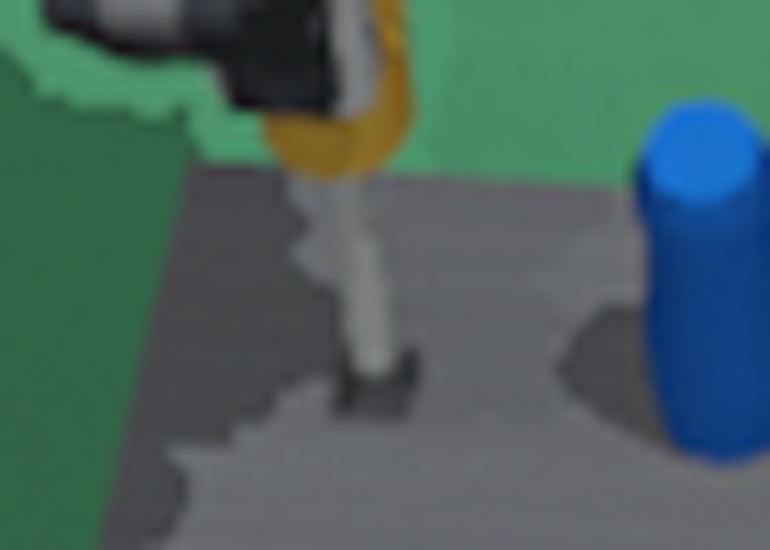

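Call:
arm_command([
  [[0,0,0,0.6,0,0,0],[0,0,0,0.8,0,0,0]],
])

```text
time: 13.8
tool_pos: [0.413, -0.3474, 0.1817]
tcp_rot: [-2.14, 0.185, 2.127]
wrist_force: [-0.3, 0.3, -2.5]
width: 0.24
```

```bash
python3 p.py .4117 -.3460 .18 -100;python3 - <<'E'
from h import *
im,d,i=cam("side");cv2.imwrite("pics/s16.png",cv2.resize(im[370:420,190:260],None,fx=11,fy=11,interpolation=cv2.INTER_CUBIC))
E
```

```text
t 13.8 pos [ 0.413  -0.3474  0.1817] F [-0.3  0.3 -2.5] w 0.24 q [-0.75  0.06  1.97  0.    1.1   0.99] total rv [ 0.004 -0.006 -0.002] D [-0.0013  0.0014 -0.0017]
0 [np.float64(0.004), np.float64(-0.006), np.float64(-0.002)] [np.float64(0.17), np.float64(-0.12), np.float64(0.15)]
```

View pics/s16.png

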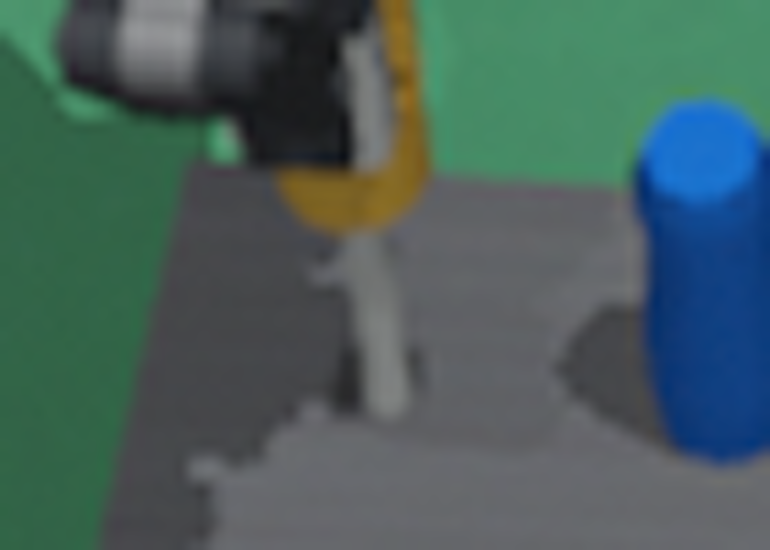

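Call:
arm_command([
  [[0,-0.006,0,0.6,-0.15,0.2,0],[0,0,0,0.8,0,0,0]],
])

```text
time: 14.05
tool_pos: [0.4104, -0.345, 0.1651]
tcp_rot: [-2.13, 0.183, 2.135]
wrist_force: [0.6, -0.8, -1.4]
width: 0.24
```

```bash
python3 p.py .4117 -.3460 .155 -100
```

```text
t 14.05 pos [ 0.4104 -0.345   0.1651] F [ 0.6 -0.8 -1.4] w 0.24 q [-0.74  0.08  1.99 -0.    1.07  1.  ] total rv [ 0.004  0.002 -0.001] D [ 0.0013 -0.001  -0.0101]
0 [np.float64(0.004), np.float64(0.002), np.float64(-0.001)] [np.float64(1.01), np.float64(0.08), np.float64(-0.14)]
```

Call:
arm_command([
  [[0,0,0,1.0,0.08,-0.1,0],[0,0,0,1.2,0,0,0],[0,0,0,0.7,0,0,0]],
])

```text
time: 14.35
tool_pos: [0.4109, -0.3455, 0.1328]
tcp_rot: [-2.129, 0.183, 2.136]
wrist_force: [-0.2, 0.3, -1.2]
width: 0.242
```

```bash
python3 p.py .411 -.3460 .124 -100;python3 - <<'E'
from h import *
im,d,i=cam("side");cv2.imwrite("pics/s17.png",cv2.resize(im[350:420,180:260],None,fx=8,fy=8,interpolation=cv2.INTER_CUBIC))
E
```

```text
t 14.35 pos [ 0.4109 -0.3455  0.1328] F [-0.2  0.3 -1.2] w 0.242 q [-0.74  0.11  2.02 -0.    1.01  1.  ] total rv [ 0.004  0.003 -0.   ] D [ 0.0001 -0.0005 -0.0088]
0 [np.float64(0.004), np.float64(0.003), np.float64(-0.0)] [np.float64(0.88), np.float64(0.04), np.float64(-0.03)]
```

View pics/s17.png

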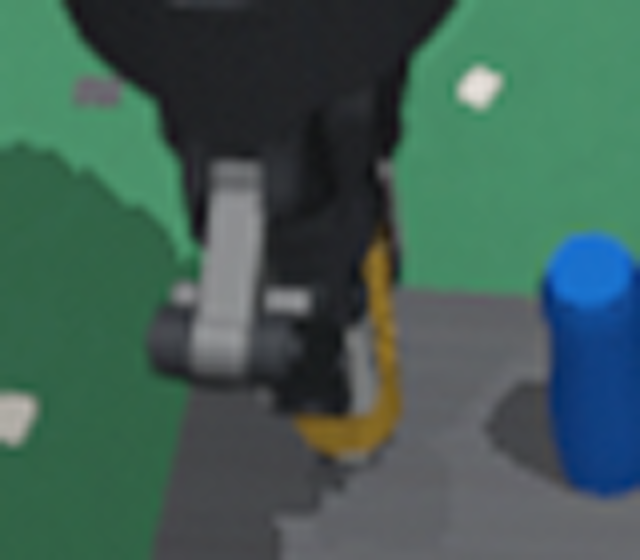

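Call:
arm_command([
  [[0,0,0,0.7,0,0,0],[0,0,0,0,0,0,0]],
])

```text
time: 14.6
tool_pos: [0.4109, -0.3456, 0.1244]
tcp_rot: [-2.128, 0.182, 2.136]
wrist_force: [-0.7, -0.0, -0.7]
width: 0.237
```

Call:
arm_command([
  [[0,0,0,0,0,0,0.35],[0,0,0,0,0,0,0.6],[0,0,0,0,0,0,0.6],[0,0,0,-1,0,0,0.6],[0,0,0,-3,0,0,0.6],[0,0,0,-4,0,0,0.6],[0,0,0,-3,0,0,0.6]],
])

```text
time: 15.3
tool_pos: [0.409, -0.3436, 0.2348]
tcp_rot: [-2.118, 0.176, 2.141]
wrist_force: [-0.4, -0.1, 0.3]
width: 0.597
```

```bash
python3 p.py .5452 -.0207 .19 -92;python3 - <<'E'
from h import *
im,d,i=cam("side");cv2.imwrite("pics/s18.png",cv2.resize(im[340:480,180:360],None,fx=4,fy=4,interpolation=cv2.INTER_CUBIC))
E
```

```text
t 15.3 pos [ 0.409  -0.3436  0.2348] F [-0.4 -0.1  0.3] w 0.597 q [-0.74  0.02  1.92 -0.    1.22  1.  ] total rv [-0.136  0.011  0.006] D [ 0.1362  0.3229 -0.0448]
0 [np.float64(-0.017), np.float64(0.001), np.float64(0.001)] [np.float64(0.57), np.float64(-4.26), np.float64(-1.0)]
1 [np.float64(-0.017), np.float64(0.001), np.float64(0.001)] [np.float64(0.57), np.float64(-4.25), np.float64(-1.07)]
2 [np.float64(-0.017), np.float64(0.001), np.float64(0.001)] [np.float64(0.57), np.float64(-4.23), np.float64(-1.14)]
3 [np.float64(-0.017), np.float64(0.001), np.float64(0.001)] [np.float64(0.57), np.float64(-4.21), np.float64(-1.21)]
4 [np.float64(-0.017), np.float64(0.001), np.float64(0.001)] [np.float64(0.56), np.float64(-4.19), np.float64(-1.28)]
5 [np.float64(-0.017), np.float64(0.001), np.float64(0.001)] [np.float64(0.56), np.float64(-4.17), np.float64(-1.35)]
6 [np.float64(-0.017), np.float64(0.001), np.float64(0.001)] [np.float64(0.56), np.float64(-4.14), np.float64(-1.42)]
7 [np.float64(-0.017), np.float64(0.001), np.float64(0.001)] [np.float64(0.56), np.float64(-4.12), np.float64(-1.49)]
```

View pics/s18.png

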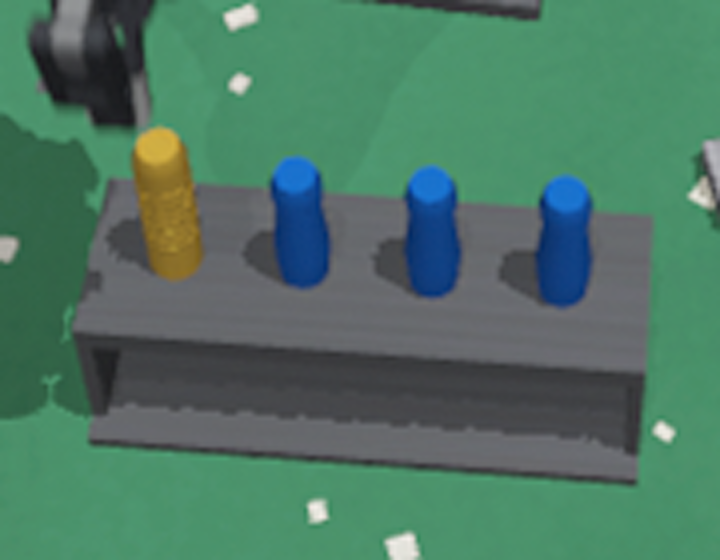

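Call:
arm_command([
  [[-0.017,0,0,0.5,-4,-1,0.6],[-0.017,0,0,0.5,-4.3,-1.1,0.6],[-0.017,0,0,0.5,-4.3,-1.1,0.6],[-0.017,0,0,0.5,-4.2,-1.2,0.6],[-0.017,0,0,0.5,-4.2,-1.3,0.6],[-0.017,0,0,0.5,-4.2,-1.4,0.6],[-0.017,0,0,0.5,-4.1,-1.4,0.6],[-0.017,0,0,0,-3,-1.1,0.6],[0,0,0,0,0,0,0.6],[0,0,0,0,0,0,0.6]],
])

```text
time: 16.35
tool_pos: [0.5532, -0.0282, 0.2183]
tcp_rot: [-2.231, 0.049, 2.189]
wrist_force: [0.2, -0.2, 0.6]
width: 0.6
```

```bash
python3 p.py .5452 -.0207 .12 -92; python3 - <<'E'
from h import *
im,d,i=cam("side");cv2.imwrite("pics/s19.png",cv2.resize(im[150:330,220:400],None,fx=3.3,fy=3.3,interpolation=cv2.INTER_CUBIC))
C=cloud(d,i);x,y,z=np.moveaxis(C,2,0)
k,l,st,ce=cv2.connectedComponentsWithStats(((d>0)&(abs(z-.062)<.007)&(x>.45)&(x<.78)&(abs(y)<.2)).astype(np.uint8))
for j in range(1,k):
    if st[j,4]>80:
        r=cv2.minAreaRect((C[l==j][:,:2]*1000).astype(np.float32));print(st[j,4],np.round(r[0],1),np.round(r[1],1),round(r[2],1))
E
```

```text
t 16.35 pos [ 0.5532 -0.0282  0.2183] F [ 0.2 -0.2  0.6] w 0.6 q [-0.09  0.05  1.92 -0.01  1.16  1.52] total rv [ 0.001 -0.019 -0.011] D [-0.008   0.0075 -0.0983]
0 [np.float64(0.0), np.float64(-0.006), np.float64(-0.004)] [np.float64(3.27), np.float64(-0.27), np.float64(0.34)]
1 [np.float64(0.0), np.float64(-0.006), np.float64(-0.004)] [np.float64(3.27), np.float64(-0.26), np.float64(0.32)]
2 [np.float64(0.0), np.float64(-0.006), np.float64(-0.004)] [np.float64(3.27), np.float64(-0.25), np.float64(0.29)]
381 [562.3  70. ] [35.7 69.8] 89.4
388 [734.7  42.7] [36.1 70.5] 70.5
435 [545. -22.] [36.5 69.4] 87.0
510 [ 515.9 -124. ] [33.4 72.7] 61.2
157 [ 748.1 -146.1] [23.3 61.3] 57.0
```

View pics/s19.png

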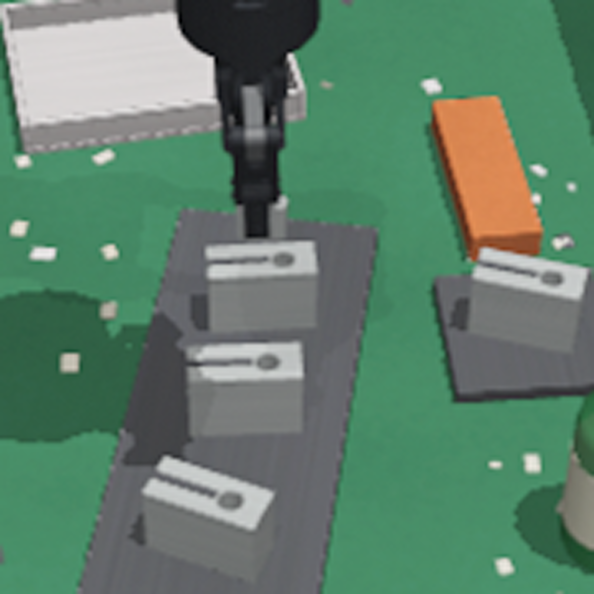

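Call:
arm_command([
  [[0,-0.01,-0.006,3,-0.4,0.5,0.6],[0,-0.009,-0.005,3,-0.4,0.4,0.6],[0,0,0,2.5,0,0,0.6],[0,0,0,0,0,0,0.6],[0,0,0,0,0,0,0.6]],
])

```text
time: 16.9
tool_pos: [0.5463, -0.027, 0.1355]
tcp_rot: [-2.208, 0.048, 2.193]
wrist_force: [0.1, -0.3, 0.5]
width: 0.601
```

```bash
python3 p.py .545 -.0212 .09 -92.5
```

```text
t 16.9 pos [ 0.5463 -0.027   0.1355] F [ 0.1 -0.3  0.5] w 0.601 q [-0.09  0.12  2.   -0.    1.01  1.52] total rv [ 0.001 -0.007 -0.001] D [-0.0013  0.0058 -0.0455]
0 [np.float64(0.0), np.float64(-0.004), np.float64(-0.0)] [np.float64(2.27), np.float64(-0.29), np.float64(0.09)]
1 [np.float64(0.0), np.float64(-0.004), np.float64(-0.0)] [np.float64(2.27), np.float64(-0.29), np.float64(0.08)]
```

Call:
arm_command([
  [[0,-0.007,0,2.5,-0.6,0.15,0.6],[0,0,0,1.5,0,0,0.6],[0,0,0,0,0,0,0.6],[0,0,0,0,0,0,0.6]],
])

```text
time: 17.3
tool_pos: [0.5493, -0.0241, 0.1008]
tcp_rot: [-2.21, 0.053, 2.189]
wrist_force: [-0.5, 0.4, -0.1]
width: 0.596
```

```bash
python3 p.py .545 -.0212 .048 -92.5
```

```text
t 17.3 pos [ 0.5493 -0.0241  0.1008] F [-0.5  0.4 -0.1] w 0.596 q [-0.09  0.17  2.02 -0.    0.94  1.53] total rv [-0.003 -0.01  -0.002] D [-0.0043  0.0029 -0.0528]
0 [np.float64(-0.001), np.float64(-0.005), np.float64(-0.001)] [np.float64(2.64), np.float64(-0.14), np.float64(0.25)]
1 [np.float64(-0.001), np.float64(-0.005), np.float64(-0.001)] [np.float64(2.64), np.float64(-0.14), np.float64(0.23)]
```

Call:
arm_command([
  [[0,-0.012,0,0,-0.35,0.5,0.6],[0,0,0,0,0,0,0.6],[0,0,0,2,0,0,0.6],[0,0,0,2.4,0,0,0.6],[0,0,0,0,0,0,0.6]],
])

```text
time: 17.8
tool_pos: [0.5488, -0.0207, 0.0622]
tcp_rot: [-2.208, 0.054, 2.191]
wrist_force: [-0.7, 0.0, -0.3]
width: 0.601
```

```bash
python3 p.py .545 -.0212 .048 -92.5
```

```text
t 17.8 pos [ 0.5488 -0.0207  0.0622] F [-0.7  0.  -0.3] w 0.601 q [-0.08  0.22  2.04 -0.    0.87  1.54] total rv [-0.002 -0.007 -0.003] D [-0.0038 -0.0005 -0.0142]
0 [np.float64(-0.002), np.float64(-0.007), np.float64(-0.003)] [np.float64(1.41), np.float64(0.06), np.float64(0.39)]
```

Call:
arm_command([
  [[0,-0.01,0,1.4,0,0.5,0.6],[0,0,0,0,0,0,0.6],[0,0,0,0,0,0,0.6]],
])

```text
time: 18.1
tool_pos: [0.5453, -0.0204, 0.0497]
tcp_rot: [-2.199, 0.053, 2.2]
wrist_force: [0.4, 0.0, 0.2]
width: 0.6
```

```bash
python3 p.py .545 -.0212 .048 -92.5; python3 - <<'E'
from h import *
im,d,i=cam("side");cv2.imwrite("pics/s20.png",cv2.resize(im[180:330,220:370],None,fx=4,fy=4,interpolation=cv2.INTER_CUBIC))
E
```

```text
t 18.1 pos [ 0.5453 -0.0204  0.0497] F [0.4 0.  0.2] w 0.6 q [-0.08  0.24  2.05 -0.    0.85  1.54] total rv [-0.002  0.    -0.003] D [-0.0003 -0.0008 -0.0017]
0 [np.float64(-0.002), np.float64(0.0), np.float64(-0.003)] [np.float64(0.17), np.float64(0.08), np.float64(0.02)]
```

View pics/s20.png

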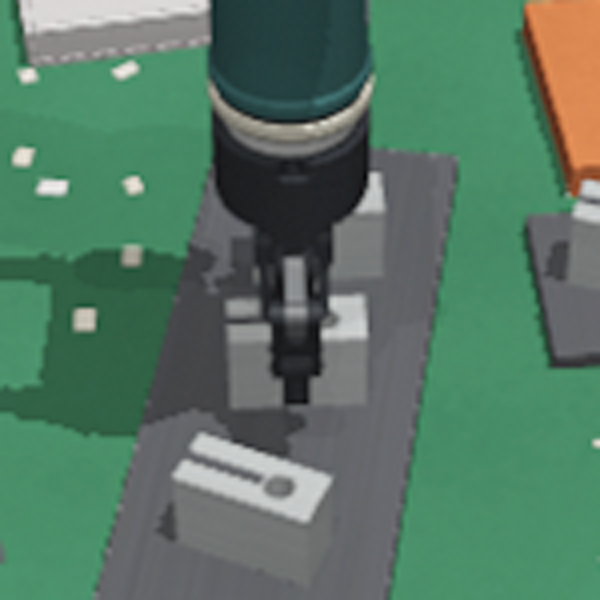

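Well straddled; close and lift.

Call:
arm_command([
  [[0,0,0,0,0,0,0],[0,0,0,0,0,0,0],[0,0,0,0,0,0,0],[0,0,0,0,0,0,0]],
], newtons=90)

```text
time: 18.55
tool_pos: [0.5455, -0.0205, 0.0506]
tcp_rot: [-2.201, 0.053, 2.199]
wrist_force: [0.6, -0.0, -0.9]
width: 0.339
```

Call:
arm_command([
  [[0,0,0,-1,0,0,0],[0,0,0,-2.5,0,0,0],[0,0,0,-3.5,0,0,0],[0,0,0,-3.5,0,0,0],[0,0,0,-2,0,0,0]],
])

```text
time: 19.05
tool_pos: [0.5371, -0.0195, 0.172]
tcp_rot: [-2.176, 0.052, 2.222]
wrist_force: [1.1, 1.1, -5.7]
width: 0.342
```

```bash
python3 p.py .498 .348 .18 -83.65
```

```text
t 19.05 pos [ 0.5371 -0.0195  0.172 ] F [ 1.1  1.1 -5.7] w 0.342 q [-0.08  0.08  1.97 -0.    1.11  1.54] total rv [-0.157  0.021 -0.   ] D [-0.0391  0.3675  0.008 ]
0 [np.float64(-0.017), np.float64(0.002), np.float64(-0.0)] [np.float64(-0.08), np.float64(-4.06), np.float64(0.62)]
1 [np.float64(-0.017), np.float64(0.002), np.float64(-0.0)] [np.float64(-0.08), np.float64(-4.07), np.float64(0.55)]
2 [np.float64(-0.017), np.float64(0.002), np.float64(-0.0)] [np.float64(-0.09), np.float64(-4.08), np.float64(0.48)]
3 [np.float64(-0.017), np.float64(0.002), np.float64(-0.0)] [np.float64(-0.09), np.float64(-4.09), np.float64(0.41)]
4 [np.float64(-0.017), np.float64(0.002), np.float64(-0.0)] [np.float64(-0.09), np.float64(-4.09), np.float64(0.34)]
5 [np.float64(-0.017), np.float64(0.002), np.float64(-0.0)] [np.float64(-0.09), np.float64(-4.1), np.float64(0.27)]
6 [np.float64(-0.017), np.float64(0.002), np.float64(-0.0)] [np.float64(-0.09), np.float64(-4.1), np.float64(0.19)]
7 [np.float64(-0.017), np.float64(0.002), np.float64(-0.0)] [np.float64(-0.09), np.float64(-4.1), np.float64(0.12)]
8 [np.float64(-0.017), np.float64(0.002), np.float64(-0.0)] [np.float64(-0.09), np.float64(-4.11), np.float64(0.05)]
```

Call:
arm_command([
  [[-0.017,0.004,0,-0.1,-3,0.4,0],[-0.017,0.004,0,-0.1,-4.1,0.5,0],[-0.017,0.004,0,-0.1,-4.1,0.5,0],[-0.017,0.004,0,-0.1,-4.1,0.4,0],[-0.017,0.004,0,-0.1,-4.1,0.3,0],[-0.017,0,0,-0.1,-4.1,0.3,0],[-0.017,0,0,-0.1,-4.1,0.2,0],[-0.017,0,0,-0.1,-4.1,0.1,0],[-0.017,0,0,-0.1,-3,0,0],[0,0,0,0,0,0,0]],
])

```text
time: 20.05
tool_pos: [0.4969, 0.3365, 0.1833]
tcp_rot: [2.161, 0.112, -2.166]
wrist_force: [-0.2, -0.8, -5.4]
width: 0.339
```

```bash
python3 p.py .498 .348 .12 -83.65
```

```text
t 20.05 pos [0.4969 0.3365 0.1833] F [-0.2 -0.8 -5.4] w 0.339 q [ 0.56  0.18  1.84 -0.    1.13  2.02] total rv [-0.002  0.003 -0.005] D [ 0.0011  0.0115 -0.0633]
0 [np.float64(-0.001), np.float64(0.001), np.float64(-0.003)] [np.float64(3.16), np.float64(-0.58), np.float64(-0.12)]
1 [np.float64(-0.001), np.float64(0.001), np.float64(-0.003)] [np.float64(3.16), np.float64(-0.57), np.float64(-0.12)]
```

Call:
arm_command([
  [[0,0,-0.003,2.5,-0.7,-0.1,0],[0,0,-0.002,3,-0.5,-0.1,0],[0,0,0,3,0,0,0],[0,0,0,0.5,0,0,0],[0,0,0,0,0,0,0]],
])

```text
time: 20.55
tool_pos: [0.4951, 0.3476, 0.0909]
tcp_rot: [2.156, 0.117, -2.169]
wrist_force: [-0.9, -0.5, -5.8]
width: 0.341
```

```bash
python3 p.py .498 .348 .044 -83.65;python3 - <<'E'
from h import *
im,d,i=cam("side");cv2.imwrite("pics/s21.png",cv2.resize(im[100:250,180:350],None,fx=4,fy=4,interpolation=cv2.INTER_CUBIC))
E
```

```text
t 20.55 pos [0.4951 0.3476 0.0909] F [-0.9 -0.5 -5.8] w 0.341 q [ 0.57  0.29  1.9  -0.    0.97  2.03] total rv [ 0.001  0.006 -0.003] D [ 0.0029  0.0004 -0.0469]
0 [np.float64(0.0), np.float64(0.003), np.float64(-0.002)] [np.float64(2.34), np.float64(-0.01), np.float64(-0.16)]
1 [np.float64(0.0), np.float64(0.003), np.float64(-0.002)] [np.float64(2.34), np.float64(-0.01), np.float64(-0.15)]
```

View pics/s21.png

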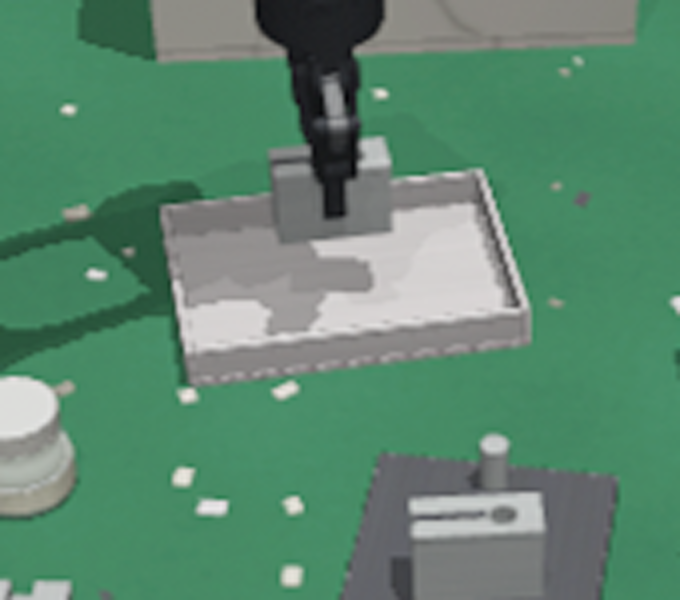

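Centred over the tray; lower.

Call:
arm_command([
  [[0,0.004,-0.003,1.5,0,-0.2,0],[0,0,0,1.8,0,0,0],[0,0,0,0.6,0,0,0],[0,0,0,0,0,0,0]],
])

```text
time: 21.0
tool_pos: [0.5011, 0.3487, 0.0554]
tcp_rot: [2.174, 0.124, -2.16]
wrist_force: [0.6, 0.5, -5.5]
width: 0.339
```

Call:
arm_command([
  [[0,0,0,0.8,0,0,0],[0,0,0,0.3,0,0,0]],
])

```text
time: 21.2
tool_pos: [0.5027, 0.3494, 0.0458]
tcp_rot: [2.178, 0.125, -2.157]
wrist_force: [-0.4, 0.2, -6.4]
width: 0.341
```

```bash
python3 p.py .50 .348 .043 -83.65
```

```text
t 21.2 pos [0.5027 0.3494 0.0458] F [-0.4  0.2 -6.4] w 0.341 q [0.57 0.34 1.92 0.   0.87 2.03] total rv [-0.001 -0.01   0.005] D [-0.0027 -0.0014 -0.0028]
0 [np.float64(-0.001), np.float64(-0.01), np.float64(0.005)] [np.float64(0.27), np.float64(0.11), np.float64(0.29)]
```

Call:
arm_command([
  [[0,-0.01,0.005,0.4,0,0,0],[0,0,0,0,0,0,0]],
])

```text
time: 21.4
tool_pos: [0.5039, 0.3502, 0.0431]
tcp_rot: [2.167, 0.12, -2.164]
wrist_force: [-0.1, -1.0, -5.9]
width: 0.34
```

Call:
arm_command([
  [[0,0,0,0.15,0,0,0],[0,0,0,0,0,0,0.45],[0,0,0,0,0,0,0.6],[0,0,0,0,0,0,0.6],[0,0,0,-1,0,0,0.6],[0,0,0,-3,0,0,0.6],[0,0,0,-4,0,0,0.6],[0,0,0,-4,0,0,0.6]],
])

```text
time: 22.2
tool_pos: [0.5025, 0.3493, 0.1638]
tcp_rot: [2.161, 0.117, -2.168]
wrist_force: [0.7, 0.1, 0.0]
width: 0.599
```

Call:
arm_command([
  [[0,0,0,-4,0,0,0.6],[0,0,0,-2,2,4,0.6],[0,0,0,0,2,4,0.6],[0,0,0,0,2,3,0.6],[0,0,0,0,0,0,0.6]],
])

```text
time: 22.7
tool_pos: [0.4028, 0.2796, 0.24]
tcp_rot: [2.189, 0.131, -2.15]
wrist_force: [-0.1, -0.1, 0.6]
width: 0.601
```

```bash
python3 - <<'E'
from h import *
s=bot.read_state();print(s["time"],s["tool_pos"],s["wrist_force"])
for n in("side","top"):
    im,d,i=cam(n);cv2.imwrite(f"pics/f_{n}.png",im)
    C=cloud(d,i);x,y,z=np.moveaxis(C,2,0)
    def rep(nm,m,a=60):
        k,l,st,ce=cv2.connectedComponentsWithStats(m.astype(np.uint8))
        for j in range(1,k):
            if st[j,4]>a:
                P=C[l==j];r=cv2.minAreaRect((P[:,:2]*1000).astype(np.float32));print(n,nm,st[j,4],P[:,2].mean().round(4),np.round(r[0],1),np.round(r[1],1),round(r[2],1))
    rep("plate",(d>0)&(abs(z-.062)<.007)&(x>.45)&(x<.78)&(abs(y)<.2))
    rep("tray",(d>0)&(abs(z-.054)<.007)&(x>.4)&(x<.6)&(y>.25)&(y<.45))
    rep("vise",(d>0)&(z>.148)&(z<.162)&(abs(x-.41)<.03)&(abs(y+.346)<.03),20)
E
```

```text
22.7 [0.40284812 0.27955103 0.23999635] [-0.11669011 -0.12222795  0.63606621]
side plate 379 0.0612 [562.7  69.5] [38.1 70.2] 88.1
side plate 383 0.0611 [734.2  42.2] [37.3 70.2] 67.9
side plate 506 0.0614 [ 516.6 -123.8] [35.6 71.6] 59.0
side plate 145 0.0619 [ 746.9 -145.5] [24.8 61.6] 53.7
side tray 267 0.0533 [503.9 349.1] [69.6 38.7] 5.5
side vise 137 0.1534 [ 408.5 -347.8] [19.  19.2] 73.1
top plate 339 0.0625 [735.2  43. ] [30.5 71.5] 68.3
top plate 351 0.0628 [562.9  69.6] [30.1 69.8] 89.2
top plate 360 0.0624 [ 516.8 -121.3] [30.5 70.5] 62.1
top tray 348 0.0544 [504.  351.1] [68.4 30.3] 7.7
top vise 59 0.1536 [ 409.6 -343. ] [17.9 16.5] 46.9
```

View pics/f_side.png

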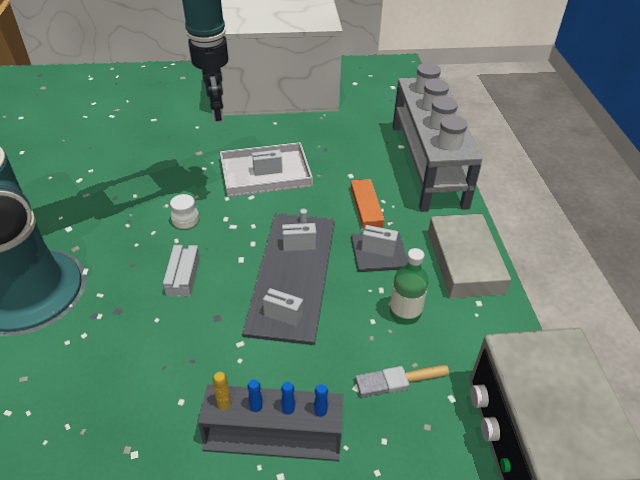

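View pics/f_top.png

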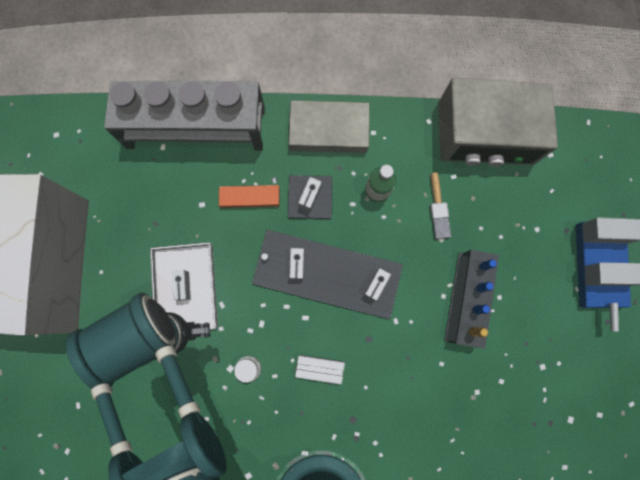

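```bash
python3 -c "
from workcell import bot
print(bot.finish_job())"
```

```text
the job is handed in; nothing more can be done
None
```

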